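# Load, close and set a UV vial steriliser

### The arm

A 7-joint arm with a two-finger parallel gripper is mounted at the origin on the work surface; the furniture and walls round the work are solid. World frame = base frame: x ahead of the robot, y to its left, z up, the work surface at z = 0. Lengths are in mm, angles in rad, forces in N, time in s.
With the tool pointing down it reaches from about 400 to 875 mm from the base axis. Payload 4.4 kg.
Tool frame: the origin (TCP) lies on the centre line of the jaws, within the pads' length; the fingertips stand 19 mm ahead of it and the grasp point (between the pads) is the TCP; z points along the fingers, y is the line along which they close (so a half turn about z gives the same grasp; the last joint's range is limited). The gripper opens to 85 mm and grips with 20 to 120 N. Pads are 22 mm wide; open, the fingers measure 114 mm over their backs; the gripper's body (76 mm by 85 mm) begins 54 mm behind the grasp point. The pads swing forward as they close: fully open they stand 13 mm farther back than shut.
Start: joints at [1.049, 0.628, 0.038, 1.517, -0.027, 0.996, -0.02], TCP at [286.145, -583.642, 250.313] pointing down, gripper open.
Joint ranges: [-3.06, 3.06], [-0.37, 2.12], [-1.25, 1.32], [0.18, 2.47], [-1.1, 4.24], [0.23, 1.98], [-2.94, 2.94]. Speed limits (rad/s): [2.57, 2.57, 3.14, 3.14, 3.14, 3.14, 3.14].

### API

Orientations are given as [roll, pitch, yaw] about the fixed x, y, z axes, in that order (R = Rz(yaw) Ry(pitch) Rx(roll)).
In Python, from cell import ctrl, viewer, silhouettes gives the robot as it stands.
- The arm moves only by the shell command python3 -m creep 'ROWS'. ROWS is JSON, a list of rows, each an object with "jaw": the gripper command: -1 is shut, 1 is fully open, values between are in proportion; "xyz": the shift along the tool's x, y, z in mm, a list of three; "angular": the turn, a rotation vector about the tool's x, y, z in rad, a list of three. In form: [{"jaw": jaw, "xyz": [tx, ty, tz], "angular": [rx, ry, rz]}, ...]. A call has 1 to 12 rows; each row is the pose to reach, as a shift and turn from the pose commanded when the call began, along the tool's axes at that moment; what a row does not reach only later rows make up. A row lasts 1/8 s, in which the tool goes at most 62.5 mm and 10.7 degrees, less where a joint would pass 70% of its speed; a pose out of reach is approached as far as the arm can. A call with a gripper value outside its range is refused whole. The fingers move at their own pace and stop on an object; the grip force is fixed at half the most. Time passes only in rows, so rows that repeat a pose let the fingers close. It gives the time, the measured TCP pose, the force, the opening and the grip force at its end, in the units of the state.
- ctrl.read_state(): the state, without advancing time (a new reading comes with each control period).
- viewer.get_image(name): name is "scene" or "top" or "wrist"; returns (picture, depth): 400x640x3 uint8, red, green, blue; 400x640 float32, mm along the optical axis (not along the pixel's ray), 0 where there is no reading.
- viewer.camera_model(name): a dict with "fx", "fy", "cx", "cy" (pixels), "T" (4x4, takes a point from camera to world coordinates). Camera axes: x right, y down, z forward; pixel columns grow to the right and rows downward; lengths in mm; the calibration is good to about 2 mm. The wrist camera is an equidistant fisheye: a pixel r from the principal point sees the ray r / f radians off the axis. A picture is of the moment at which its call begins: read the wrist's pose just before it. camera_model takes no time and is no camera call; for the wrist camera it gives the pose at the moment of the call.
- ctrl.finish_job(): hands the job in; it is judged then, once.
Trained networks look in the newest picture that a camera, given by its name, has taken for a name from the list of things; names that differ only in an ending like _2 or _b are one class to them, and where a whole thing is asked for, a point or a joint stands for the part that bears it (a point fixed in the world has none). Each returns a list of dicts, best first, with "score" (0 to 1); they miss things now and then, are a little off and sometimes report something else, mostly with a low value. They report only what shows in the picture. A call takes as long as a camera call.
- silhouettes(camera, target): "pixels" (400x640 bool, what is visible of it) and "xy" ([column, row] in pixels, amid what is visible of it).
The state is a dict: "clock": time; "qpos": joint angles; "qd": joint speeds; "tau": joint torques, N m; "eef_pos": TCP position; "tool_rot": TCP orientation; "force": force on the tool from outside, world axes, zero at the start; "torque": the same for the moment, N m; "width": finger opening in mm; "gripper_force": force on a finger pad.
Only numpy, scipy, OpenCV 4.12 (cv2) and the standard library are available. Lean on these libraries where they do the work, as an engineer would, in place of code of your own. Each camera call takes 0.05 s, during which the arm holds its last target. There are 200 camera calls.

### The job

Sterilise the vials: squeeze the two sprung tabs of the UV box's cover together, lift the cover off and lay it on the bench, put every vial from the bench into the chamber, and refit the cover so that both tongues snap home under their keepers. Then turn the blank selector knob counter-clockwise to its end stop, bring it three clicks clockwise from there, and last press the start button all the way. Leave the jar and the wash bottle where they stand.

Things in the scene. Friction and masses are not known exactly. Their poses are not given: they have to be found in the camera images.
- uv_box: White box fixed to the bench, 104 x 242 x 58 mm. Origin at bench level under the chamber's centre. Its flat control panel, z = 58 mm, is y = -79 to -163 mm: selector at (-18, -122), start button at (32, -122) mm. Rim z = 58 mm. At each y end a keeper lip (36 mm along x, z = 74 to 79 mm) reaches in to y = +-62 mm. Slanted kerbs, to z = 65 mm, centre the cover, 3 mm play.
- chamber (a point): Centre of the chamber floor, 6 mm above the bench; axes as the box, z up. The chamber is 84 (x) by 110 (y) mm inside, 52 mm deep to the rim. Four vials fit in a row along y (-40, -13, 13, 40 mm) or in any other way. With the cover fitted, cover_grip is 90 mm above this point and the axes are parallel.
- cover_grip (a point): Grip centre of the loose grey cover (190 g; plate 92 x 118 x 5 mm), 38 mm over its underside, between two upright white tabs: 28 mm wide, tops 48 mm up, outer faces at y = +-29 mm, +-19 squeezed. A tongue on each (z 6 to 11 mm) reaches y = +-69 under a keeper, +-59 squeezed: then it lifts free. Square tips: refit with tabs squeezed, let go once it rests on the rim. Middle rib 30 x 24 mm.
- tab_left (a joint): Inward travel (m) of the tab on the cover's +y side: 0 out (latched when the cover is fitted), 0.010 fully squeezed. Spring: 2 N to start, 6 N fully in.
- tab_right (a joint): The same for the tab on the cover's -y side. (The bench in front and to the right of the box is free down to about y = -0.30 m: room to lay the cover, turned a quarter.)
- selector_grip (a point): Point on the axis of the selector knob, 23 mm above the panel: a plain black round knob, 32 mm across, its top 33 mm above the panel, with no pointer or mark. Hold it round its side from above. Axes turn with the knob, z up.
- selector (a joint): Angle (rad) of the selector: 0 at the counter-clockwise end stop, growing clockwise seen from above to 3.14 at the other stop. Detents every 0.5236 rad (30 degrees) from 0 on; released within about 0.2 rad of one it snaps to it; about 0.06 N m to turn. Three clicks = 1.571.
- start_button (a joint): Travel (m) of the start button: 0 up, 0.005 fully down; spring, 1.5 N to start, 4 N fully down.
- start_top (a point): Centre of the top of the round grey start button, 20 mm across, standing 7 mm proud of the panel; z up.
- vial_a_mid (a point): Centre (half-way up, 22.5 mm) of a capped glass sample vial, 21 mm across, 45 mm high, 22 g, that starts upright on the bench to the left of the box; z along its axis toward the cap. There are two to four vials; an absent one reads None.
- vial_b_mid (a point): Centre (half-way up, 22.5 mm) of a capped glass sample vial, 21 mm across, 45 mm high, 22 g, that starts upright on the bench to the left of the box; z along its axis toward the cap. There are two to four vials; an absent one reads None.
- vial_c_mid (a point): Centre (half-way up, 22.5 mm) of a capped glass sample vial, 21 mm across, 45 mm high, 22 g, that starts upright on the bench to the left of the box; z along its axis toward the cap. There are two to four vials; an absent one reads None.
- vial_d_mid (a point): Centre (half-way up, 22.5 mm) of a capped glass sample vial, 21 mm across, 45 mm high, 22 g, that starts upright on the bench to the left of the box; z along its axis toward the cap. There are two to four vials; an absent one reads None.
- jar_mid (a point): Centre of a reagent jar, 47 mm across, 83 mm high: a bystander.
- bottle_mid (a point): Centre of the body (70 mm across, 150 mm high) of a wash bottle, 214 mm high with its spout: a bystander.

How it is judged (in metres and radians):
On the way, in this order (a step that is already met when the one before it is completed fails the run):
1. the cover is lifted off, clear of the box, and lies on the bench (horizontal distance between cover_grip and chamber above 0.1 m and height (world z) of cover_grip below 0.048 m), for 0.2 s.
2. every vial is in the chamber (x of vial_a_mid in the frame of chamber between -0.042 and 0.042 m and y of vial_a_mid in the frame of chamber between -0.055 and 0.055 m and z of vial_a_mid in the frame of chamber between 0 and 0.045 m and x of vial_b_mid in the frame of chamber between -0.042 and 0.042 m and y of vial_b_mid in the frame of chamber between -0.055 and 0.055 m and z of vial_b_mid in the frame of chamber between 0 and 0.045 m and x of vial_c_mid in the frame of chamber between -0.042 and 0.042 m and y of vial_c_mid in the frame of chamber between -0.055 and 0.055 m and z of vial_c_mid in the frame of chamber between 0 and 0.045 m and x of vial_d_mid in the frame of chamber between -0.042 and 0.042 m and y of vial_d_mid in the frame of chamber between -0.055 and 0.055 m and z of vial_d_mid in the frame of chamber between 0 and 0.045 m), for 0.2 s.
3. the cover is back on and both tongues are out under the keepers (z of cover_grip in the frame of chamber between 0.0865 and 0.0935 m and horizontal distance between cover_grip and chamber below 0.008 m and angle between cover_grip's own z axis and vertical below 0.05 rad and value of joint each of tab_left, tab_right below 0.003 m), for 0.2 s.
4. the selector is at its counter-clockwise end stop (value of joint selector below 0.12 rad), for 0.1 s.
5. the selector is three clicks clockwise from the stop (value of joint selector between 1.4208 and 1.7208 rad), for 0.3 s.
6. the start button is pressed down (value of joint start_button above 0.004 m), for 0.05 s.
At the end, for the whole second after the job is handed in: Every vial lies or stands within the chamber; the cover sits on the rim (within 3.5 mm in height, 8 mm of centre, 0.05 rad of level) with both tabs out to within 3 mm; the selector is within 0.15 rad of the third click; the button is up again (all of step 2 and all of step 3 and all of step 5 and value of joint start_button below 0.002 m and linear speed of cover below 0.02 m/s); the robot touches nothing.
It fails at once if the jar or the wash bottle is pushed more than 3 cm (distance of any of jar_mid, bottle_mid from where it was at the start of the episode above 0.03 m).
Of vial_a, vial_b, vial_c, vial_d only 2 to 4 are there at a start; the rules pass over those that are not, and their reading is None.
At some moment in a run one of cover may be knocked a few centimetres aside while the robot is not near it.
Once in a run the grip may slacken for a moment while it holds something.
It also fails if it takes over 200 s, if anything falls off the work surface, if the arm or the gripper's body presses on something with over 40 N, if the wrist force passes 120 N, or if a joint passes its speed limit or range.

## Working session

There is one attempt and no reset: what is moved stays moved. The work goes in short steps, Python scripts to look and compute and a shell command to move; the robot and the scene stay as the last step left them, time stands still between calls to the robot, and variables do not carry over. Pictures are saved under pics/ and viewed, at most 14 in all, crops included, and the job is handed in when it is done.

```bash
ls; mkdir -p pics; cat > h.py <<'E'
import numpy as np, cv2
from cell import ctrl, viewer, silhouettes
from scipy.spatial.transform import Rotation as R
def world(cam,px,d,m=None):
    m=m or viewer.camera_model(cam); T=np.array(m["T"]); px=np.atleast_2d(px).astype(float); d=np.atleast_1d(d)
    u=(px[:,0]-m["cx"])/m["fx"]; v=(px[:,1]-m["cy"])/m["fy"]
    if cam=="wrist":
        r=np.hypot(u,v)+1e-9; k=np.tan(r)/r; u=u*k; v=v*k
    P=np.c_[u*d,v*d,d]
    return P@T[:3,:3].T+T[:3,3]
def cloud(cam,depth,mask):
    mask=mask&(depth>0); r,c=np.nonzero(mask)
    return world(cam,np.c_[c,r],depth[r,c])
def save(im,n): cv2.imwrite(f"pics/{n}.png",im[:,:,::-1])
def st():
    s=ctrl.read_state(); print({k:np.round(s[k],3).tolist() for k in("clock","eef_pos","tool_rot","force","width","gripper_force","qpos")}); return s
E
python3 - <<'E'
from h import *
st()
for c in("top","scene"):
    im,d=viewer.get_image(c); save(im,c+"0")
    np.savez(f"pics/{c}0.npz",d=d,im=im)
    for n in("uv_box","cover_grip","selector_grip","start_top","vial_a_mid","jar_mid","bottle_mid"):
        for o in silhouettes(c,n):
            if o["score"]<.3: continue
            P=cloud(c,d,o["pixels"])
            if len(P): print(c,n,round(o["score"],2),np.round(o["xy"]),"med",np.median(P,0).round(1),"min",np.percentile(P,2,0).round(),"max",np.percentile(P,98,0).round())
E
```

```text
pics
{'clock': 0.0, 'eef_pos': [285.903, -583.091, 249.364], 'tool_rot': [-3.14, 0.0, 0.456], 'force': [-0.32, 0.034, 0.087], 'width': 84.802, 'gripper_force': 0.0, 'qpos': [1.049, 0.629, 0.038, 1.518, -0.027, 0.996, -0.02]}
top uv_box 0.63 [382. 203.] med [472.9 -58.8  59.3] min [ 422. -132.    3.] max [543. 105.  91.]
top uv_box 0.44 [399. 196.] med [503.4 -98.9  63.7] min [ 494. -109.   57.] max [511. -90.  70.]
top cover_grip 0.59 [344. 199.] med [483.5  27.8  63.8] min [441. -30.  58.] max [531.  83. 106.]
top selector_grip 0.56 [397. 214.] med [453.1 -89.6  89.1] min [ 438. -107.   60.] max [470. -76.  94.]
top jar_mid 0.6 [263. 162.] med [577.3 229.3  79.9] min [561. 210.  13.] max [600. 251.  86.]
top bottle_mid 0.84 [213. 152.] med [582.1 340.8 126.7] min [558. 318.   3.] max [619. 382. 210.]
scene uv_box 0.92 [383. 194.] med [442.9 -18.2  52.2] min [ 419. -121.    4.] max [542. 110.  90.]
scene cover_grip 0.65 [357. 183.] med [474.5  37.7  64.4] min [438. -29.  59.] max [534.  88. 105.]
scene selector_grip 0.67 [407. 170.] med [448.6 -83.8  81.3] min [ 438. -103.   61.] max [466. -75.  92.]
scene selector_grip 0.5 [299. 267.] med [370.  253.   31.4] min [366. 243.   4.] max [383. 261.  46.]
scene jar_mid 0.63 [260. 202.] med [570.7 237.7  52.4] min [ 562.   11. -559.] max [1314.  256.   83.]
scene bottle_mid 0.88 [206. 204.] med [569.2 355.4  94.7] min [559. 323.   5.] max [602. 385. 185.]
```

```bash
python3 - <<'E'
import cv2,numpy as np
a=cv2.imread("pics/top0.png"); b=cv2.imread("pics/scene0.png")
a=cv2.resize(a[90:290,160:480],(800,500),interpolation=cv2.INTER_CUBIC)
cv2.imwrite("pics/topc.png",a)
E
```

```text
(no output)
```

View pics/topc.png

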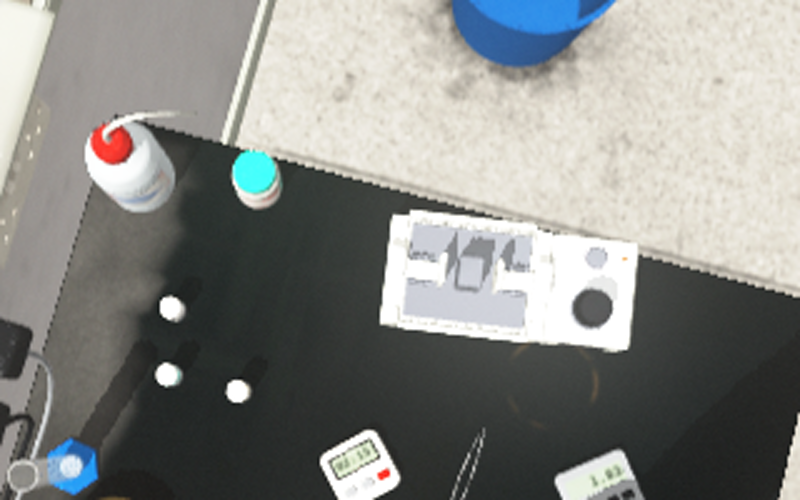

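View pics/scene0.png

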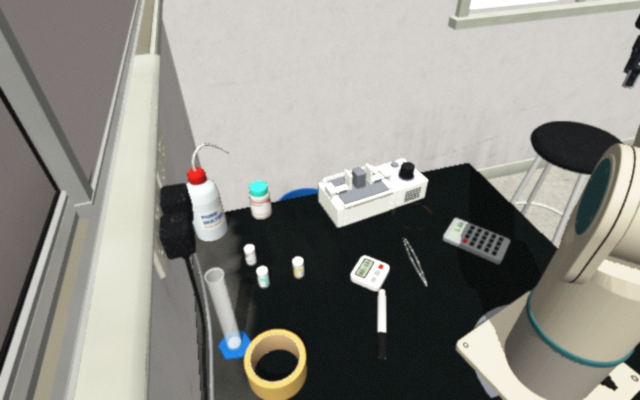

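Top view: the box has its cover on. The knob is at crop (592,308) and the button at (597,258). There are three vials at crop (172,308), (168,375) and (238,390). The jar is at (257,180) and the bottle at (130,165). The scene view agrees, and the bench in front of and to the right of the box is mostly free apart from tweezers, timer and calculator.

```bash
python3 - <<'E'
from h import *
for c in("top","scene"):
    f=np.load(f"pics/{c}0.npz"); d=f["d"]; im=f["im"]
    P=cloud(c,d,d>0)
    m=(P[:,2]>50)&(P[:,2]<63)&(P[:,0]>380)&(P[:,0]<620)&(P[:,1]>-200)&(P[:,1]<150)
    print(c,m.sum(),cv2.minAreaRect(P[m,:2].astype(np.float32)))
    # vials
    m=(P[:,2]>30)&(P[:,2]<60)&(P[:,0]>250)&(P[:,0]<560)&(P[:,1]>150)&(P[:,1]<420)
    Q=P[m]
    from scipy.cluster.hierarchy import fcluster,linkage
    l=fcluster(linkage(Q[:,:2],"single"),8,"distance")
    for k in set(l):
        q=Q[l==k]
        if len(q)>8: 
            t=q[q[:,2]>q[:,2].max()-4]; print(k,len(q),"mean",q.mean(0).round(1),"topmean",t.mean(0).round(1),"rng",np.ptp(q,0).round())
    # height>1cm other items near
    m=(P[:,2]>3)&(P[:,2]<60)&(P[:,0]>280)&(P[:,0]<415)&(P[:,1]>-330)&(P[:,1]<150)
    if m.sum(): 
        Q=P[m]; l=fcluster(linkage(Q[:,:2],"single"),10,"distance")
        for k in set(l):
            q=Q[l==k]
            if len(q)>8: print("obst",len(q),q.min(0).round(),q.max(0).round())
    m=(abs(P[:,2])<4)&(P[:,0]>280)&(P[:,0]<800)
    for y in range(-350,150,50):
        q=P[m&(abs(P[:,1]-y)<5)]
        if len(q): print("bench y",y,"x max",q[:,0].max().round())
for c in("top",):
    im,d=viewer.get_image(c)
    for n in("selector_grip","start_top","vial_a_mid"):
        for o in silhouettes(c,n): 
            P=cloud(c,d,o["pixels"]); print(n,round(o["score"],2),o["xy"],np.median(P,0).round(1) if len(P) else "")
    im2=im.copy()
E
```

```text
top 2664 ((481.32611083984375, -15.722885131835938), (242.3912811279297, 113.73007202148438), 83.5323257446289)
1 141 mean [260.9 371.2  45.7] topmean [261.1 374.3  50.5] rng [19. 72. 23.]
2 29 mean [303.1 406.2  45.9] topmean [304.7 405.8  57.8] rng [24. 13. 29.]
3 21 mean [558.4 351.5  47.2] topmean [558.5 352.4  57.1] rng [ 2. 24. 24.]
4 29 mean [547.8 416.7  44.2] topmean [551.5 415.9  57.7] rng [26.  6. 29.]
5 59 mean [375.2 248.3  43.6] topmean [376.3 247.9  46.9] rng [17. 19. 19.]
6 64 mean [391.1 316.6  43. ] topmean [392.9 316.6  47.5] rng [19. 21. 19.]
7 63 mean [455.8 314.2  43.4] topmean [455.7 315.7  47. ] rng [20. 20. 17.]
obst 25 [ 280. -297.    3.] [ 322. -261.    8.]
obst 10 [322.  64.   3.] [350.  89.   8.]
obst 21 [347.  43.   3.] [380. 106.   7.]
obst 14 [ 337. -308.    3.] [ 365. -292.    8.]
obst 23 [390. -98.   3.] [415. -57.   6.]
obst 66 [ 362. -322.    3.] [ 415. -221.    6.]
obst 1533 [ 280. -290.    3.] [415. 148.  24.]
bench y -300 x max 476.0
bench y -250 x max 489.0
bench y -200 x max 502.0
bench y -150 x max 512.0
bench y -100 x max 418.0
bench y -50 x
[... 407 characters left out ...]
ng [ 3. 22. 29.]
4 115 mean [374.1 251.8  41. ] topmean [376.8 250.6  44.6] rng [20. 20. 17.]
5 124 mean [389.9 319.7  40.9] topmean [392.6 318.9  44.4] rng [21. 20. 17.]
6 107 mean [454.8 317.3  40.7] topmean [458.1 315.8  44.5] rng [20. 20. 17.]
obst 322 [ 280. -145.    4.] [319. -62.  15.]
obst 507 [280.  94.   6.] [338. 150.  20.]
obst 41 [280.   7.   3.] [339.  36.   9.]
bench y -300 x max 478.0
bench y -250 x max 488.0
bench y -200 x max 502.0
bench y -150 x max 436.0
bench y -100 x max 424.0
bench y -50 x max 431.0
bench y 0 x max 436.0
bench y 50 x max 442.0
bench y 100 x max 583.0
selector_grip 0.44 [398.6, 211.0] [453.  -90.1  89.1]
start_top 0.59 [399.0, 190.4] [503.5 -97.4  65.4]
```

```bash
cat >> h.py <<'E'
BOX=np.array([486.8,27.0]); YAW=-0.115
def box(x,y,o=None,yaw=None):
    yaw=YAW if yaw is None else yaw; c,s=np.cos(yaw),np.sin(yaw); o=BOX if o is None else o
    return np.array([o[0]+c*x-s*y,o[1]+s*x+c*y])
def delta(xyz,yaw):
    s=ctrl.read_state(); R0=R.from_euler("xyz",s["tool_rot"])
    d=R0.inv().apply(np.array(xyz)-s["eef_pos"]); a=(R0.inv()*R.from_euler("xyz",[np.pi,0,yaw])).as_rotvec()
    print("->",np.round(xyz,1),"xyz",d.round(1).tolist(),"ang",a.round(3).tolist())
E
python3 -c "
from h import *
delta([*BOX,230],YAW)"
```

```text
-> [486.8  27.  230. ] xyz [449.0, -460.0, 20.3] ang [0.0, -0.0, 0.571]
```

```bash
python3 -m creep '[{"jaw":1,"xyz":[449,-460,20],"angular":[0,0,0.571]},{"jaw":1,"xyz":[449,-460,20],"angular":[0,0,0.571]},{"jaw":1,"xyz":[449,-460,20],"angular":[0,0,0.571]},{"jaw":1,"xyz":[449,-460,20],"angular":[0,0,0.571]},{"jaw":1,"xyz":[449,-460,20],"angular":[0,0,0.571]},{"jaw":1,"xyz":[449,-460,20],"angular":[0,0,0.571]},{"jaw":1,"xyz":[449,-460,20],"angular":[0,0,0.571]},{"jaw":1,"xyz":[449,-460,20],"angular":[0,0,0.571]},{"jaw":1,"xyz":[449,-460,20],"angular":[0,0,0.571]},{"jaw":1,"xyz":[449,-460,20],"angular":[0,0,0.571]},{"jaw":1,"xyz":[449,-460,20],"angular":[0,0,0.571]},{"jaw":1,"xyz":[449,-460,20],"angular":[0,0,0.571]}]'
cat > look.py <<'E'
import sys
from h import *
m=viewer.camera_model("wrist"); im,d=viewer.get_image("wrist"); save(im,sys.argv[1]); np.savez(f"pics/{sys.argv[1]}.npz",d=d,im=im,T=m["T"],m=[m["fx"],m["fy"],m["cx"],m["cy"]])
st()
for n in sys.argv[2:]:
    for o in silhouettes("wrist",n):
        if o["score"]<.3: continue
        P=cloud("wrist",d,o["pixels"])
        if len(P): print(n,round(o["score"],2),np.round(o["xy"]),"med",np.median(P,0).round(1),"min",np.percentile(P,2,0).round(),"max",np.percentile(P,98,0).round(), "top",P[P[:,2]>np.percentile(P[:,2],97)-3].mean(0).round(1))
E
python3 look.py w1 tab_left cover_grip selector_grip start_top uv_box
```

```text
clock: 2.5
eef_pos: [487.0, 27.9, 230.2]
tool_rot: [3.141, -0.0, -0.112]
force: [0.3, -0.5, -0.6]
width: 85.5
gripper_force: 0.0
{'clock': 2.55, 'eef_pos': [486.543, 26.093, 230.302], 'tool_rot': [3.141, 0.0, -0.115], 'force': [-1.003, -0.794, 0.617], 'width': 85.456, 'gripper_force': 0.0, 'qpos': [-0.225, 0.43, 0.158, 1.986, -0.097, 0.733, -1.695]}
tab_left 0.82 [282. 186.] med [493.   62.2  70.3] min [479.  47.  68.] max [504.  86. 107.] top [490.7  50.7 106.2]
tab_left 0.62 [131. 117.] med [584.7 214.3  65.4] min [564. 206.   5.] max [607. 244.  84.] top [586.7 227.4  82.9]
cover_grip 0.97 [323. 183.] med [493.2  23.6  64.1] min [442. -34.  62.] max [533.  81. 106.] top [487.3  23.5 104.6]
cover_grip 0.59 [444. 155.] med [504.4 -99.9  65.5] min [ 495. -109.   61.] max [513. -92.  67.] top [ 504.  -100.5   65.6]
selector_grip 0.65 [444. 211.] med [458.2 -90.3  90.9] min [ 440. -108.   63.] max [471. -78.  93.] top [454.7 -94.1  91.7]
start_top 0.59 [445. 156.] med [504.1 -99.7  65.6] min [ 495. -109.   61.] max [512. -91.  67.] top [ 504.1 -100.3   65.7]
start_top 0.5 [108. 228.] med [461.8 306.6  32. ] min [444. 302.   1.] max [470. 356.  47.] top [459.9 312.3  45.3]
uv_box 0.74 [403. 179.] med [484.5 -58.1  59.7] min [ 427. -132.   56.] max [544.  99.  92.] top [455.2 -93.3  91.5]
```

View pics/w1.png

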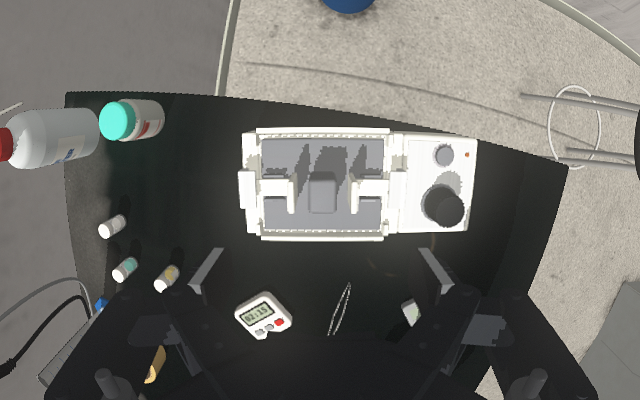

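The wrist view shows the latched cover at (323,185), with tabs at (292,187) and (354,187), the knob at (444,208) and the button at (444,155). The three vials are on the left at (112,226), (125,269) and (167,278). Refined box origin is about (486.7, 24.5), yaw −0.117.

```bash
sed -i 's/BOX=np.array.*/BOX=np.array([486.7,24.5]); YAW=-0.117/' h.py; python3 -c "
from h import *
f=np.load('pics/w1.npz'); m=dict(zip(('fx','fy','cx','cy'),f['m'])); m['T']=f['T']
d=f['d']; r,c=np.nonzero(d>0); P=world('wrist',np.c_[c,r],d[r,c],m)
q=P[(P[:,2]>96)&(P[:,2]<115)&(abs(P[:,0]-487)<60)&(abs(P[:,1]-24)<70)]
print(len(q),cv2.minAreaRect(q[:,:2].astype(np.float32)))
q=P[(P[:,2]>75)&(P[:,2]<85)&(abs(P[:,0]-487)<60)&(abs(P[:,1]-24)<90)]
print('keepers',len(q),cv2.minAreaRect(q[:,:2].astype(np.float32)))
delta([*BOX,96],YAW)"
```

```text
1515 ((488.1863098144531, 26.943727493286133), (60.128517150878906, 29.637113571166992), 82.89850616455078)
keepers 1439 ((487.8181457519531, 26.863887786865234), (157.66172790527344, 36.65667724609375), 83.6049575805664)
-> [486.7  24.5  96. ] xyz [0.2, 0.7, 134.5] ang [0.0, -0.0, -0.001]
```

```bash
sed -i 's/BOX=np.array.*/BOX=np.array([487.5,26.0]); YAW=-0.117/' h.py
python3 -m creep '[{"jaw":1,"xyz":[1,-1,50],"angular":[0,0,0]},{"jaw":1,"xyz":[1,-1,90],"angular":[0,0,0]},{"jaw":1,"xyz":[1,-1,115],"angular":[0,0,0]},{"jaw":1,"xyz":[1,-1,134],"angular":[0,0,0]},{"jaw":1,"xyz":[1,-1,134],"angular":[0,0,0]}]' && python3 -m creep '[{"jaw":-1,"xyz":[0,0,0],"angular":[0,0,0]},{"jaw":-1,"xyz":[0,0,0],"angular":[0,0,0]},{"jaw":-1,"xyz":[0,0,0],"angular":[0,0,0]},{"jaw":-1,"xyz":[0,0,0],"angular":[0,0,0]},{"jaw":-1,"xyz":[0,0,0],"angular":[0,0,0]},{"jaw":-1,"xyz":[0,0,0],"angular":[0,0,0]},{"jaw":-1,"xyz":[0,0,0],"angular":[0,0,0]},{"jaw":-1,"xyz":[0,0,0],"angular":[0,0,0]}]'
```

```text
clock: 3.42
eef_pos: [487.0, 26.9, 95.4]
tool_rot: [3.141, 0.003, -0.117]
force: [0.2, -0.1, 0.0]
width: 85.2
gripper_force: 0.0
clock: 4.42
eef_pos: [488.9, 26.9, 99.0]
tool_rot: [3.141, -0.003, -0.116]
force: [-3.3, -2.7, 21.5]
width: 34.3
gripper_force: 58.7
```

```bash
python3 -m creep '[{"jaw":-1,"xyz":[0,0,-4],"angular":[0,0,0]},{"jaw":-1,"xyz":[0,0,-10],"angular":[0,0,0]},{"jaw":-1,"xyz":[0,0,-20],"angular":[0,0,0]},{"jaw":-1,"xyz":[0,0,-35],"angular":[0,0,0]},{"jaw":-1,"xyz":[0,0,-60],"angular":[0,0,0]},{"jaw":-1,"xyz":[0,0,-90],"angular":[0,0,0]},{"jaw":-1,"xyz":[0,0,-90],"angular":[0,0,0]}]'; python3 look.py w2 cover_grip; python3 -c "
from h import *
delta([400,-213,185],1.45)"
```

```text
clock: 5.3
eef_pos: [489.6, 28.0, 188.8]
tool_rot: [-3.14, -0.005, -0.115]
force: [0.7, -0.2, -1.0]
width: 33.5
gripper_force: 60.6
{'clock': 5.35, 'eef_pos': [488.579, 28.051, 187.51], 'tool_rot': [-3.141, -0.003, -0.115], 'force': [-1.075, 0.293, -2.638], 'width': 33.176, 'gripper_force': 60.583, 'qpos': [-0.216, 0.498, 0.145, 2.028, -0.119, 0.621, -1.678]}
cover_grip 0.73 [320. 218.] med [501.9  27.2 151.4] min [455. -28. 149.] max [533.  83. 193.] top [487.6  28.6 191.5]
-> [ 400 -213  185] xyz [-59.5, 249.5, 1.5] ang [0.0, -0.0, -1.565]
```

View pics/w2.png

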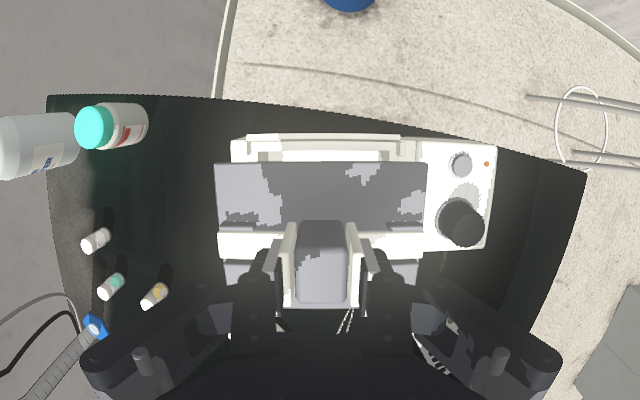

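The cover is held level and clear of the box: plate at (320,195), tabs squeezed against the rib at (320,265). The grip sits about 4 mm above the nominal point. Next I carry it to the right side with a quarter turn.

```bash
python3 -m creep '[{"jaw":-1,"xyz":[-10,40,0],"angular":[0,0,-0.17]},{"jaw":-1,"xyz":[-20,80,0],"angular":[0,0,-0.35]},{"jaw":-1,"xyz":[-28,115,0],"angular":[0,0,-0.52]},{"jaw":-1,"xyz":[-36,150,0],"angular":[0,0,-0.7]},{"jaw":-1,"xyz":[-44,185,0],"angular":[0,0,-0.88]},{"jaw":-1,"xyz":[-52,220,0],"angular":[0,0,-1.06]},{"jaw":-1,"xyz":[-60,250,0],"angular":[0,0,-1.24]},{"jaw":-1,"xyz":[-60,250,0],"angular":[0,0,-1.4]},{"jaw":-1,"xyz":[-60,250,0],"angular":[0,0,-1.565]},{"jaw":-1,"xyz":[-60,250,0],"angular":[0,0,-1.565]},{"jaw":-1,"xyz":[-60,250,0],"angular":[0,0,-1.565]}]'; python3 - <<'E'
from h import *
delta([400,-213,42],1.45)
im,d=viewer.get_image("top"); P=cloud("top",d,d>0)
q=P[(P[:,2]>4)&(P[:,2]<60)&(P[:,0]>330)&(P[:,0]<500)&(P[:,1]<-140)&(P[:,1]>-330)]
print(len(q), q.min(0) if len(q) else "",q.max(0) if len(q) else "")
E
```

```text
clock: 6.78
eef_pos: [399.2, -213.4, 185.8]
tool_rot: [-3.141, -0.001, 1.447]
force: [-0.2, -0.3, -2.6]
width: 33.3
gripper_force: 60.6
-> [ 400 -213   42] xyz [0.4, 0.9, 143.8] ang [-0.001, -0.001, -0.003]
111 [ 332.37052749 -326.1000372     4.00030033] [ 495.76721035 -141.51485334    8.70978201]
```

```bash
python3 -m creep '[{"jaw":-1,"xyz":[0,0,50],"angular":[0,0,0]},{"jaw":-1,"xyz":[0,0,100],"angular":[0,0,0]},{"jaw":-1,"xyz":[0,0,130],"angular":[0,0,0]},{"jaw":-1,"xyz":[0,0,137],"angular":[0,0,0]},{"jaw":-1,"xyz":[0,0,141],"angular":[0,0,0]},{"jaw":-1,"xyz":[0,0,144],"angular":[0,0,0]},{"jaw":-1,"xyz":[0,0,144],"angular":[0,0,0]}]'
```

```text
clock: 7.7
eef_pos: [400.3, -213.8, 43.1]
tool_rot: [3.14, 0.001, 1.449]
force: [-0.4, 0.1, -1.9]
width: 33.3
gripper_force: 60.5
```

```bash
python3 -m creep '[{"jaw":-1,"xyz":[0,0,2],"angular":[0,0,0]},{"jaw":-1,"xyz":[0,0,2],"angular":[0,0,0]}]'
```

```text
clock: 7.95
eef_pos: [400.3, -213.9, 41.3]
tool_rot: [3.14, 0.001, 1.449]
force: [-0.4, -0.1, 6.5]
width: 33.0
gripper_force: 62.6
```

```bash
python3 -m creep '[{"jaw":1,"xyz":[0,0,0],"angular":[0,0,0]},{"jaw":1,"xyz":[0,0,0],"angular":[0,0,0]},{"jaw":1,"xyz":[0,0,0],"angular":[0,0,0]},{"jaw":1,"xyz":[0,0,0],"angular":[0,0,0]},{"jaw":1,"xyz":[0,0,-30],"angular":[0,0,0]},{"jaw":1,"xyz":[0,0,-80],"angular":[0,0,0]},{"jaw":1,"xyz":[0,0,-140],"angular":[0,0,0]},{"jaw":1,"xyz":[0,0,-190],"angular":[0,0,0]},{"jaw":1,"xyz":[0,0,-190],"angular":[0,0,0]}]'; python3 look.py w3 cover_grip; python3 -c "
from h import *
s=ctrl.read_state()
delta([470,250,230],-0.117)"
```

```text
clock: 9.07
eef_pos: [401.7, -214.5, 233.7]
tool_rot: [3.134, 0.003, 1.449]
force: [-0.4, -0.6, 0.1]
width: 85.4
gripper_force: 0.0
{'clock': 9.125, 'eef_pos': [400.173, -214.166, 231.767], 'tool_rot': [3.138, 0.002, 1.449], 'force': [-1.06, -0.026, 0.41], 'width': 85.245, 'gripper_force': 0.0, 'qpos': [0.831, 0.421, -0.549, 2.056, 0.322, 0.744, -0.041]}
cover_grip 0.64 [316. 171.] med [ 395.8 -207.1    2.7] min [ 336. -258.    1.] max [ 455. -166.   44.] top [ 395.9 -212.5   43. ]
-> [470 250 230] xyz [469.0, 14.0, 0.1] ang [0.001, 0.0, 1.566]
```

```bash
python3 -c "
from h import *
delta([480,30,230],1.454);delta([425,290,230],1.454)"
```

```text
-> [480  30 230] xyz [251.8, 50.6, 0.3] ang [0.0, 0.001, -0.005]
-> [425 290 230] xyz [503.2, -35.5, 0.1] ang [0.0, 0.001, -0.005]
```

```bash
python3 -m creep '[{"jaw":0,"xyz":[60,15,0],"angular":[0,0,-0.005]},{"jaw":0,"xyz":[120,30,0],"angular":[0,0,-0.005]},{"jaw":0,"xyz":[180,42,0],"angular":[0,0,-0.005]},{"jaw":0,"xyz":[240,50,0],"angular":[0,0,-0.005]},{"jaw":0,"xyz":[300,40,0],"angular":[0,0,-0.005]},{"jaw":0,"xyz":[360,15,0],"angular":[0,0,-0.005]},{"jaw":0,"xyz":[420,-10,0],"angular":[0,0,-0.005]},{"jaw":0,"xyz":[480,-30,0],"angular":[0,0,-0.005]},{"jaw":0,"xyz":[503,-35,0],"angular":[0,0,-0.005]},{"jaw":0,"xyz":[503,-35,0],"angular":[0,0,-0.005]},{"jaw":0,"xyz":[503,-35,0],"angular":[0,0,-0.005]}]'; python3 look.py w4 vial_a_mid
python3 - <<'E'
from h import *
from scipy.cluster.hierarchy import fcluster,linkage
f=np.load('pics/w4.npz'); m=dict(zip(('fx','fy','cx','cy'),f['m'])); m['T']=f['T']
d=f['d']; r,c=np.nonzero(d>0); P=world('wrist',np.c_[c,r],d[r,c],m)
q=P[(P[:,2]>36)&(P[:,2]<52)&(P[:,0]>340)&(P[:,0]<520)&(P[:,1]<390)&(P[:,1]>200)]
l=fcluster(linkage(q[:,:2],"single"),8,"distance")
for k in set(l):
    t=q[l==k]; t=t[t[:,2]>t[:,2].max()-5]
    if len(t)>15: print(len(t),t.mean(0).round(1),cv2.minAreaRect(t[:,:2].astype(np.float32))[:2])
E
```

```text
clock: 10.55
eef_pos: [425.1, 288.5, 228.8]
tool_rot: [-3.14, 0.003, 1.454]
force: [-0.4, -0.9, 0.1]
width: 42.9
gripper_force: 0.0
{'clock': 10.6, 'eef_pos': [425.445, 288.137, 229.114], 'tool_rot': [-3.14, 0.003, 1.453], 'force': [0.466, 0.489, 0.63], 'width': 42.442, 'gripper_force': 0.0, 'qpos': [-0.278, 0.51, -0.543, 1.905, 0.351, 0.825, -1.125]}
278 [377.3 250.9  45. ] ((377.4073486328125, 250.32852172851562), (19.740718841552734, 19.495588302612305))
323 [458.1 316.2  45.2] ((457.3489990234375, 316.10333251953125), (19.529010772705078, 20.197982788085938))
319 [393.  319.   45.2] ((392.8751220703125, 319.2081298828125), (20.411773681640625, 19.407867431640625))
```

View pics/w4.png

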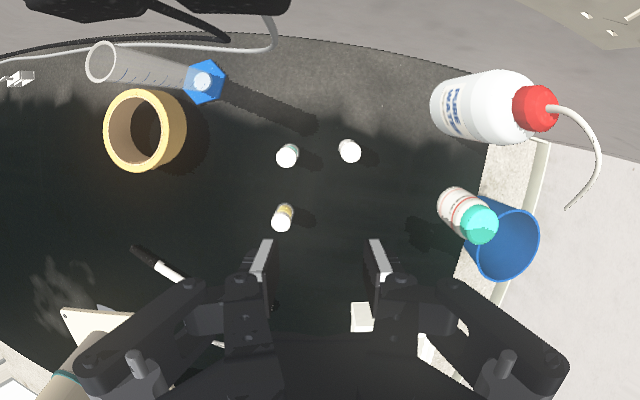

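The wrist view shows exactly three vials, at (349,151), (287,156) and (282,216), all upright. The bottle is at (485,105) and the jar at (470,215), both clear of the fingers. I start with the far vial C.

```bash
python3 -c "
from h import *
delta([458,316,33],1.454)"
```

```text
-> [458 316  33] xyz [31.9, 28.9, 196.4] ang [-0.001, 0.002, -0.001]
```

```bash
python3 -m creep '[{"jaw":0,"xyz":[32,29,50],"angular":[0,0,0]},{"jaw":0,"xyz":[32,29,100],"angular":[0,0,0]},{"jaw":0,"xyz":[32,29,150],"angular":[0,0,0]},{"jaw":0,"xyz":[32,29,180],"angular":[0,0,0]},{"jaw":0,"xyz":[32,29,196],"angular":[0,0,0]},{"jaw":0,"xyz":[32,29,196],"angular":[0,0,0]},{"jaw":-1,"xyz":[32,29,196],"angular":[0,0,0]},{"jaw":-1,"xyz":[32,29,196],"angular":[0,0,0]},{"jaw":-1,"xyz":[32,29,196],"angular":[0,0,0]},{"jaw":-1,"xyz":[32,29,196],"angular":[0,0,0]},{"jaw":-1,"xyz":[32,29,196],"angular":[0,0,0]}]'
python3 -m creep '[{"jaw":-1,"xyz":[0,0,-20],"angular":[0,0,0]},{"jaw":-1,"xyz":[0,0,-70],"angular":[0,0,0]},{"jaw":-1,"xyz":[0,0,-110],"angular":[0,0,0]},{"jaw":-1,"xyz":[0,0,-110],"angular":[0,0,0]}]'
python3 -c "
from h import *
print(box(0,-36),box(0,0),box(0,36))
delta([*box(0,-36),143],1.454);delta([*box(0,-36),42],1.454)"
```

```text
clock: 12.02
eef_pos: [459.0, 319.0, 35.8]
tool_rot: [3.139, -0.002, 1.455]
force: [-0.1, -1.1, 7.1]
width: 18.8
gripper_force: 58.9
clock: 12.52
eef_pos: [459.8, 319.9, 147.8]
tool_rot: [3.136, -0.005, 1.454]
force: [1.2, -0.4, -1.5]
width: 19.3
gripper_force: 58.7
[483.2976031   -9.75387895] [487.5  26. ] [491.7023969   61.75387895]
-> [483.3  -9.8 143. ] xyz [-324.8, 61.6, 3.6] ang [0.005, -0.005, 0.0]
-> [483.3  -9.8  42. ] xyz [-325.2, 61.0, 104.6] ang [0.005, -0.005, 0.0]
```

```bash
python3 -m creep '[{"jaw":-1,"xyz":[-60,12,0],"angular":[0,0,0]},{"jaw":-1,"xyz":[-120,24,0],"angular":[0,0,0]},{"jaw":-1,"xyz":[-180,36,0],"angular":[0,0,0]},{"jaw":-1,"xyz":[-240,48,0],"angular":[0,0,0]},{"jaw":-1,"xyz":[-290,55,0],"angular":[0,0,0]},{"jaw":-1,"xyz":[-325,61,0],"angular":[0,0,0]},{"jaw":-1,"xyz":[-325,61,0],"angular":[0,0,0]},{"jaw":-1,"xyz":[-325,61,0],"angular":[0,0,0]}]'; python3 look.py w5 vial_a_mid uv_box; python3 -c "
from h import *
delta([*box(0,-36),44],1.454)"
```

```text
clock: 13.52
eef_pos: [480.8, -10.7, 144.0]
tool_rot: [-3.141, -0.001, 1.455]
force: [-0.2, 1.3, 0.1]
width: 18.7
gripper_force: 58.6
{'clock': 13.575, 'eef_pos': [480.894, -10.084, 144.12], 'tool_rot': [-3.141, -0.001, 1.457], 'force': [-0.85, 0.311, -0.32], 'width': 19.286, 'gripper_force': 58.634, 'qpos': [0.314, 0.604, -0.513, 2.071, 0.52, 0.593, -0.678]}
uv_box 0.68 [323. 149.] med [487.6  32.3  50.2] min [432. -91.   6.] max [543. 103.  81.] top [485.5  43.1  83.4]
-> [483.3  -9.8  44. ] xyz [0.3, 2.3, 100.3] ang [-0.0, -0.001, 0.003]
```

View pics/w5.png

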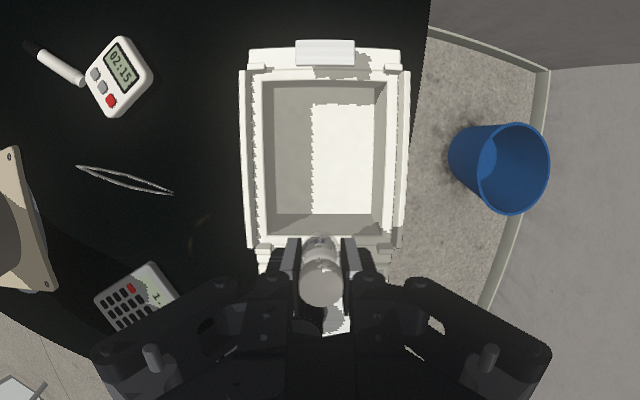

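The vial is held at (322,285), and the open chamber spans (270–385, 80–240). Going straight down into the chamber's −y end.

```bash
python3 -m creep '[{"jaw":-1,"xyz":[0,3,20],"angular":[0,0,0]},{"jaw":-1,"xyz":[0,3,45],"angular":[0,0,0]},{"jaw":-1,"xyz":[0,3,70],"angular":[0,0,0]},{"jaw":-1,"xyz":[0,3,90],"angular":[0,0,0]},{"jaw":-1,"xyz":[0,3,100],"angular":[0,0,0]},{"jaw":-1,"xyz":[0,3,100],"angular":[0,0,0]}]'
```

```text
clock: 14.42
eef_pos: [483.8, -11.0, 44.0]
tool_rot: [-3.141, 0.0, 1.456]
force: [-0.1, -0.3, 1.0]
width: 19.1
gripper_force: 58.6
```

Free descent. I release here, rise and go to vial B.

```bash
python3 -m creep '[{"jaw":-0.2,"xyz":[0,0,1],"angular":[0,0,0]},{"jaw":-0.2,"xyz":[0,0,1],"angular":[0,0,0]},{"jaw":-0.1,"xyz":[0,0,1],"angular":[0,0,0]},{"jaw":-0.1,"xyz":[0,0,-20],"angular":[0,0,0]},{"jaw":-0.1,"xyz":[0,0,-60],"angular":[0,0,0]},{"jaw":0,"xyz":[0,0,-110],"angular":[0,0,0]},{"jaw":0,"xyz":[0,0,-110],"angular":[0,0,0]}]'; python3 look.py w6 vial_a_mid; python3 -c "
from h import *
delta([393,318.5,155],1.454);delta([393,318.5,33],1.454)"
```

```text
clock: 15.3
eef_pos: [486.3, -11.7, 157.7]
tool_rot: [3.134, -0.001, 1.454]
force: [0.2, -0.4, -0.2]
width: 42.8
gripper_force: 0.0
{'clock': 15.35, 'eef_pos': [485.07, -12.126, 155.968], 'tool_rot': [3.138, -0.0, 1.454], 'force': [0.473, 0.294, 0.263], 'width': 43.081, 'gripper_force': 0.0, 'qpos': [0.337, 0.591, -0.54, 2.054, 0.513, 0.625, -0.67]}
-> [393.  318.5 155. ] xyz [317.9, -129.0, -0.5] ang [0.001, 0.0, 0.0]
-> [393.  318.5  33. ] xyz [318.0, -129.1, 121.5] ang [0.001, 0.0, 0.0]
```

```bash
python3 -m creep '[{"jaw":0,"xyz":[60,-24,0],"angular":[0,0,0]},{"jaw":0,"xyz":[120,-48,0],"angular":[0,0,0]},{"jaw":0,"xyz":[180,-73,0],"angular":[0,0,0]},{"jaw":0,"xyz":[240,-97,0],"angular":[0,0,0]},{"jaw":0,"xyz":[295,-119,0],"angular":[0,0,0]},{"jaw":0,"xyz":[318,-129,20],"angular":[0,0,0]},{"jaw":0,"xyz":[318,-129,60],"angular":[0,0,0]},{"jaw":0,"xyz":[318,-129,90],"angular":[0,0,0]},{"jaw":0,"xyz":[318,-129,110],"angular":[0,0,0]},{"jaw":0,"xyz":[318,-129,121],"angular":[0,0,0]},{"jaw":0,"xyz":[318,-129,121],"angular":[0,0,0]}]'; python3 - <<'E'
from h import *
st(); im,d=viewer.get_image("top"); save(im,"top1")
P=cloud("top",d,d>0)
c,s=np.cos(YAW),np.sin(YAW); L=(P[:,:2]-BOX)@np.array([[c,-s],[s,c]])
m=(abs(L[:,0])<40)&(abs(L[:,1])<53)&(P[:,2]>15)
print(np.c_[L[m],P[m,2]].round()[:60:3].tolist(), m.sum())
E
```

```text
clock: 16.77
eef_pos: [392.0, 318.5, 32.3]
tool_rot: [-3.14, 0.002, 1.455]
force: [0.5, -0.9, 0.9]
width: 42.9
gripper_force: 0.0
{'clock': 16.775, 'eef_pos': [391.98, 318.457, 32.287], 'tool_rot': [-3.14, 0.002, 1.455], 'force': [0.54, -0.92, 0.942], 'width': 42.914, 'gripper_force': 0.0, 'qpos': [-0.539, 0.806, -0.3, 2.06, 0.634, 0.368, -1.467]}
[[39.0, 49.0, 49.0], [39.0, 48.0, 32.0], [40.0, 20.0, 54.0], [40.0, 1.0, 33.0], [40.0, -8.0, 42.0], [40.0, -12.0, 26.0], [8.0, -38.0, 48.0], [5.0, -34.0, 47.0], [6.0, -41.0, 48.0], [6.0, -48.0, 51.0], [2.0, -36.0, 52.0], [3.0, -43.0, 52.0], [1.0, -31.0, 32.0], [1.0, -37.0, 43.0], [1.0, -44.0, 49.0], [-2.0, -31.0, 34.0], [-3.0, -36.0, 51.0], [-2.0, -44.0, 52.0], [-1.0, -51.0, 51.0], [-5.0, -35.0, 45.0]] 91
```

Vial C stands upright in the chamber at about (1, −40) with its top at 52 mm. Now gripping B.

```bash
python3 -m creep '[{"jaw":-1,"xyz":[0,0,0],"angular":[0,0,0]},{"jaw":-1,"xyz":[0,0,0],"angular":[0,0,0]},{"jaw":-1,"xyz":[0,0,0],"angular":[0,0,0]},{"jaw":-1,"xyz":[0,0,0],"angular":[0,0,0]},{"jaw":-1,"xyz":[0,0,0],"angular":[0,0,0]},{"jaw":-1,"xyz":[0,0,-20],"angular":[0,0,0]},{"jaw":-1,"xyz":[0,0,-70],"angular":[0,0,0]},{"jaw":-1,"xyz":[0,0,-110],"angular":[0,0,0]},{"jaw":-1,"xyz":[0,0,-110],"angular":[0,0,0]}]'
python3 -c "
from h import *
delta([*box(0,2),145],1.454)"
```

```text
clock: 17.95
eef_pos: [394.3, 320.3, 146.2]
tool_rot: [3.137, -0.005, 1.454]
force: [-0.0, 0.0, -0.5]
width: 19.2
gripper_force: 58.7
-> [487.7  28.  145. ] xyz [-279.5, 126.8, 0.4] ang [0.004, -0.005, 0.0]
```

```bash
python3 -m creep '[{"jaw":-1,"xyz":[-55,25,0],"angular":[0,0,0]},{"jaw":-1,"xyz":[-110,50,0],"angular":[0,0,0]},{"jaw":-1,"xyz":[-165,75,0],"angular":[0,0,0]},{"jaw":-1,"xyz":[-220,100,0],"angular":[0,0,0]},{"jaw":-1,"xyz":[-260,118,0],"angular":[0,0,0]},{"jaw":-1,"xyz":[-280,127,0],"angular":[0,0,0]},{"jaw":-1,"xyz":[-280,127,0],"angular":[0,0,0]},{"jaw":-1,"xyz":[-280,127,0],"angular":[0,0,0]}]'; python3 -c "
from h import *
st();delta([*box(0,2),44],1.454)"
```

```text
clock: 18.95
eef_pos: [485.9, 27.4, 142.9]
tool_rot: [-3.141, -0.001, 1.456]
force: [-0.2, 0.4, -0.0]
width: 19.4
gripper_force: 58.6
{'clock': 18.95, 'eef_pos': [485.855, 27.379, 142.93], 'tool_rot': [-3.141, -0.001, 1.456], 'force': [-0.203, 0.406, -0.006], 'width': 19.422, 'gripper_force': 58.645, 'qpos': [0.25, 0.617, -0.535, 2.057, 0.54, 0.608, -0.773]}
-> [487.7  28.   44. ] xyz [0.7, 1.9, 98.9] ang [-0.001, -0.001, 0.002]
```

```bash
python3 -m creep '[{"jaw":-1,"xyz":[1,2,25],"angular":[0,0,0]},{"jaw":-1,"xyz":[1,2,55],"angular":[0,0,0]},{"jaw":-1,"xyz":[1,2,80],"angular":[0,0,0]},{"jaw":-1,"xyz":[1,2,95],"angular":[0,0,0]},{"jaw":-1,"xyz":[1,2,99],"angular":[0,0,0]},{"jaw":-1,"xyz":[1,2,99],"angular":[0,0,0]}]' && python3 -m creep '[{"jaw":-0.2,"xyz":[0,0,1],"angular":[0,0,0]},{"jaw":-0.2,"xyz":[0,0,1],"angular":[0,0,0]},{"jaw":-0.1,"xyz":[0,0,1],"angular":[0,0,0]},{"jaw":-0.1,"xyz":[0,0,-20],"angular":[0,0,0]},{"jaw":-0.1,"xyz":[0,0,-60],"angular":[0,0,0]},{"jaw":0,"xyz":[0,0,-110],"angular":[0,0,0]},{"jaw":0,"xyz":[0,0,-110],"angular":[0,0,0]}]'; python3 -c "
from h import *
delta([377.3,250.5,155],1.454);delta([377.3,250.5,33],1.454)"
```

```text
clock: 19.7
eef_pos: [488.7, 27.5, 44.6]
tool_rot: [3.141, -0.0, 1.456]
force: [-0.1, 0.6, 0.1]
width: 19.1
gripper_force: 58.6
clock: 20.58
eef_pos: [490.8, 27.3, 157.6]
tool_rot: [3.135, -0.002, 1.454]
force: [0.5, -0.6, 0.1]
width: 42.3
gripper_force: 0.0
-> [377.3 250.5 155. ] xyz [208.5, -138.8, 2.0] ang [0.007, -0.002, 0.0]
-> [377.3 250.5  33. ] xyz [208.3, -139.6, 123.9] ang [0.007, -0.002, 0.0]
```

```bash
python3 -m creep '[{"jaw":0,"xyz":[50,-33,0],"angular":[0,0,0]},{"jaw":0,"xyz":[100,-66,0],"angular":[0,0,0]},{"jaw":0,"xyz":[150,-100,0],"angular":[0,0,0]},{"jaw":0,"xyz":[190,-126,0],"angular":[0,0,0]},{"jaw":0,"xyz":[208,-139,20],"angular":[0,0,0]},{"jaw":0,"xyz":[208,-139,60],"angular":[0,0,0]},{"jaw":0,"xyz":[208,-139,90],"angular":[0,0,0]},{"jaw":0,"xyz":[208,-139,112],"angular":[0,0,0]},{"jaw":0,"xyz":[208,-139,122],"angular":[0,0,0]},{"jaw":0,"xyz":[208,-139,122],"angular":[0,0,0]}]'; python3 - <<'E'
from h import *
st(); im,d=viewer.get_image("top"); save(im,"top2")
P=cloud("top",d,d>0)
c,s=np.cos(YAW),np.sin(YAW); L=(P[:,:2]-BOX)@np.array([[c,-s],[s,c]])
m=(abs(L[:,0])<36)&(abs(L[:,1])<53)&(P[:,2]>42)
q=np.c_[L[m],P[m,2]]
for a,b in((-53,-20),(-20,20),(20,53)):
    k=q[(q[:,1]>a)&(q[:,1]<b)]
    if len(k): print(len(k),k.mean(0).round(),k.max(0).round(),k.min(0).round())
E
```

```text
clock: 21.82
eef_pos: [373.6, 249.0, 31.2]
tool_rot: [-3.14, 0.002, 1.455]
force: [0.2, -0.3, 0.4]
width: 43.0
gripper_force: 0.0
{'clock': 21.825, 'eef_pos': [373.649, 249.037, 31.199], 'tool_rot': [-3.14, 0.002, 1.455], 'force': [0.154, -0.295, 0.386], 'width': 43.023, 'gripper_force': 0.0, 'qpos': [-0.479, 0.775, -0.252, 2.209, 0.792, 0.248, -1.553]}
59 [ -2. -41.  50.] [  8. -32.  57.] [-11. -51.  42.]
57 [-1. -0. 50.] [ 8.  9. 54.] [-10. -10.  43.]
```

```bash
python3 -m creep '[{"jaw":-1,"xyz":[0,-2,0],"angular":[0,0,0]},{"jaw":-1,"xyz":[0,-2,0],"angular":[0,0,0]},{"jaw":-1,"xyz":[0,-2,0],"angular":[0,0,0]},{"jaw":-1,"xyz":[0,-2,0],"angular":[0,0,0]},{"jaw":-1,"xyz":[0,-2,0],"angular":[0,0,0]},{"jaw":-1,"xyz":[0,0,-20],"angular":[0,0,0]},{"jaw":-1,"xyz":[0,0,-70],"angular":[0,0,0]},{"jaw":-1,"xyz":[0,0,-110],"angular":[0,0,0]},{"jaw":-1,"xyz":[0,0,-112],"angular":[0,0,0]}]'
python3 -c "
from h import *
delta([*box(0,37),145],1.454)"
```

```text
clock: 23.0
eef_pos: [376.1, 250.5, 146.7]
tool_rot: [3.137, -0.004, 1.454]
force: [0.7, -0.2, -0.4]
width: 19.1
gripper_force: 58.7
-> [491.8  62.7 145. ] xyz [-172.9, 136.8, 1.6] ang [0.004, -0.004, -0.0]
```

```bash
python3 -m creep '[{"jaw":-1,"xyz":[-40,32,0],"angular":[0,0,0]},{"jaw":-1,"xyz":[-80,63,0],"angular":[0,0,0]},{"jaw":-1,"xyz":[-120,95,0],"angular":[0,0,0]},{"jaw":-1,"xyz":[-155,123,0],"angular":[0,0,0]},{"jaw":-1,"xyz":[-173,137,0],"angular":[0,0,0]},{"jaw":-1,"xyz":[-173,137,0],"angular":[0,0,0]},{"jaw":-1,"xyz":[-173,137,0],"angular":[0,0,0]}]'; python3 -c "
from h import *
st();delta([*box(0,37),44],1.454)"
```

```text
clock: 23.88
eef_pos: [489.7, 63.0, 143.8]
tool_rot: [-3.14, -0.0, 1.456]
force: [0.8, 0.7, -0.1]
width: 19.1
gripper_force: 58.7
{'clock': 23.875, 'eef_pos': [489.679, 63.015, 143.799], 'tool_rot': [-3.14, -0.0, 1.456], 'force': [0.778, 0.667, -0.061], 'width': 19.055, 'gripper_force': 58.685, 'qpos': [0.226, 0.64, -0.611, 2.036, 0.6, 0.649, -0.9]}
-> [491.8  62.7  44. ] xyz [-0.1, 2.3, 99.8] ang [-0.001, -0.0, 0.002]
```

```bash
python3 -m creep '[{"jaw":-1,"xyz":[0,2,25],"angular":[0,0,0]},{"jaw":-1,"xyz":[0,2,55],"angular":[0,0,0]},{"jaw":-1,"xyz":[0,2,80],"angular":[0,0,0]},{"jaw":-1,"xyz":[0,2,95],"angular":[0,0,0]},{"jaw":-1,"xyz":[0,2,99],"angular":[0,0,0]},{"jaw":-1,"xyz":[0,2,99],"angular":[0,0,0]}]' && python3 -m creep '[{"jaw":-0.2,"xyz":[0,0,1],"angular":[0,0,0]},{"jaw":-0.2,"xyz":[0,0,1],"angular":[0,0,0]},{"jaw":-0.1,"xyz":[0,0,1],"angular":[0,0,0]},{"jaw":-0.1,"xyz":[0,0,-20],"angular":[0,0,0]},{"jaw":-0.1,"xyz":[0,0,-60],"angular":[0,0,0]},{"jaw":1,"xyz":[0,0,-120],"angular":[0,0,0]},{"jaw":1,"xyz":[0,0,-170],"angular":[0,0,0]},{"jaw":1,"xyz":[0,0,-170],"angular":[0,0,0]}]'; python3 -c "
from h import *
st()
delta([470,0,215],1.454); delta([400,-190,215],1.454)"
```

```text
clock: 24.62
eef_pos: [492.7, 62.3, 45.6]
tool_rot: [3.141, -0.0, 1.456]
force: [0.1, -0.6, -0.5]
width: 19.3
gripper_force: 58.7
clock: 25.62
eef_pos: [494.8, 62.3, 219.0]
tool_rot: [3.134, -0.002, 1.454]
force: [1.2, 1.0, -0.3]
width: 85.2
gripper_force: 0.0
{'clock': 25.625, 'eef_pos': [494.839, 62.342, 219.014], 'tool_rot': [3.134, -0.002, 1.454], 'force': [1.168, 0.981, -0.286], 'width': 85.208, 'gripper_force': 0.0, 'qpos': [0.311, 0.539, -0.721, 1.96, 0.487, 0.813, -0.799]}
-> [470   0 215] xyz [-64.8, -17.4, 3.8] ang [0.008, -0.002, 0.0]
-> [ 400 -190  215] xyz [-261.7, -64.8, 3.0] ang [0.008, -0.002, 0.0]
```

```bash
python3 -m creep '[{"jaw":1,"xyz":[-55,-8,0],"angular":[0,0,0]},{"jaw":1,"xyz":[-110,-18,0],"angular":[0,0,0]},{"jaw":1,"xyz":[-165,-30,0],"angular":[0,0,0]},{"jaw":1,"xyz":[-220,-45,0],"angular":[0,0,0]},{"jaw":1,"xyz":[-265,-60,0],"angular":[0,0,0]},{"jaw":1,"xyz":[-290,-65,0],"angular":[0,0,0]},{"jaw":1,"xyz":[-290,-65,0],"angular":[0,0,0]},{"jaw":1,"xyz":[-290,-65,0],"angular":[0,0,0]}]'; python3 look.py w7 cover_grip; python3 - <<'E'
from h import *
im,d=viewer.get_image("top"); save(im,"top3")
P=cloud("top",d,d>0)
c,s=np.cos(YAW),np.sin(YAW); L=(P[:,:2]-BOX)@np.array([[c,-s],[s,c]])
m=(abs(L[:,0])<36)&(abs(L[:,1])<53)&(P[:,2]>42)
q=np.c_[L[m],P[m,2]]
for a,b in((-53,-20),(-20,20),(20,53)):
    k=q[(q[:,1]>a)&(q[:,1]<b)]
    if len(k): print(len(k),k.mean(0).round(),k.max(0).round(),k.min(0).round())
f=np.load('pics/w7.npz'); m=dict(zip(('fx','fy','cx','cy'),f['m'])); m['T']=f['T']
d=f['d']; r,c=np.nonzero(d>0); P=world('wrist',np.c_[c,r],d[r,c],m)
q=P[(P[:,2]>36)&(P[:,2]<56)&(P[:,0]>300)&(P[:,0]<500)&(P[:,1]<-145)&(P[:,1]>-320)]
print(len(q),cv2.minAreaRect(q[:,:2].astype(np.float32)),q.mean(0))
E
```

```text
clock: 26.62
eef_pos: [394.5, -217.8, 215.0]
tool_rot: [-3.141, -0.001, 1.456]
force: [0.4, 0.8, 1.3]
width: 85.4
gripper_force: 0.0
{'clock': 26.675, 'eef_pos': [394.767, -217.511, 215.096], 'tool_rot': [-3.141, -0.001, 1.457], 'force': [-0.387, 0.531, -0.027], 'width': 85.69, 'gripper_force': 0.0, 'qpos': [0.977, 0.491, -0.754, 2.076, 0.489, 0.756, -0.198]}
cover_grip 0.72 [321. 154.] med [ 397.1 -189.1    6.2] min [ 337. -238.    4.] max [ 456. -147.   48.] top [ 396.1 -192.1   46.6]
59 [ -2. -41.  51.] [  8. -31.  57.] [-11. -51.  43.]
58 [-1.  0. 50.] [ 8. 10. 55.] [-10. -10.  44.]
57 [-1. 36. 50.] [ 9. 45. 55.] [-11.  27.  43.]
1141 ((395.5328369140625, -192.80165100097656), (29.673725128173828, 59.780303955078125), 83.41598510742188) [ 396.08660545 -192.24166267   45.92854891]
```

View pics/w7.png

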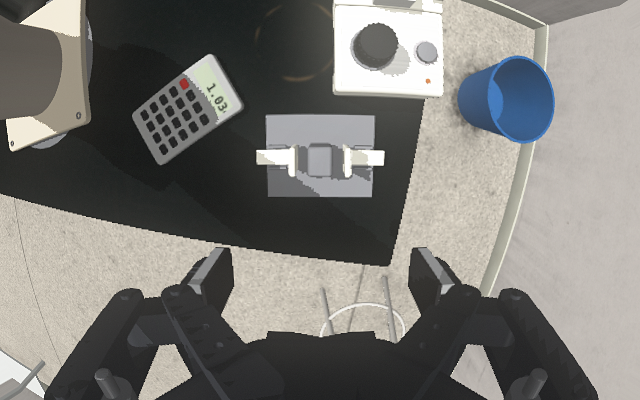

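All three vials stand in the chamber. The cover was knocked about 20 mm and now sits at about (395.7, −192.6), at (320,157) in the view, with its orientation unchanged. I re-grip it there.

```bash
python3 -c "
from h import *
delta([395.8,-192.5,90],1.455)"
```

```text
-> [ 395.8 -192.5   90. ] xyz [24.9, -2.0, 125.3] ang [0.0, -0.0, 0.002]
```

```bash
python3 -m creep '[{"jaw":1,"xyz":[25,-2,40],"angular":[0,0,0]},{"jaw":1,"xyz":[25,-2,80],"angular":[0,0,0]},{"jaw":1,"xyz":[25,-2,110],"angular":[0,0,0]},{"jaw":1,"xyz":[25,-2,125],"angular":[0,0,0]},{"jaw":1,"xyz":[25,-2,125],"angular":[0,0,0]}]'; python3 -c "
from h import *
st();delta([395.8,-192.5,39],1.455)"
```

```text
clock: 27.4
eef_pos: [395.3, -192.5, 89.6]
tool_rot: [-3.14, -0.001, 1.457]
force: [-0.6, 0.6, -1.3]
width: 85.7
gripper_force: 0.0
{'clock': 27.4, 'eef_pos': [395.26, -192.479, 89.609], 'tool_rot': [-3.14, -0.001, 1.457], 'force': [-0.593, 0.632, -1.276], 'width': 85.749, 'gripper_force': 0.0, 'qpos': [0.728, 0.676, -0.494, 2.211, 0.782, 0.434, -0.518]}
-> [ 395.8 -192.5   39. ] xyz [-0.0, 0.6, 50.6] ang [-0.002, -0.001, 0.002]
```

```bash
python3 -m creep '[{"jaw":1,"xyz":[0,0,15],"angular":[0,0,0]},{"jaw":1,"xyz":[0,0,30],"angular":[0,0,0]},{"jaw":1,"xyz":[0,0,42],"angular":[0,0,0]},{"jaw":1,"xyz":[0,0,50],"angular":[0,0,0]},{"jaw":1,"xyz":[0,0,50],"angular":[0,0,0]}]'; python3 -c "
from h import *
st()"
```

```text
clock: 28.02
eef_pos: [395.6, -193.5, 40.4]
tool_rot: [3.141, 0.0, 1.455]
force: [-0.6, -0.8, 0.1]
width: 85.6
gripper_force: 0.0
{'clock': 28.025, 'eef_pos': [395.643, -193.528, 40.437], 'tool_rot': [3.141, 0.0, 1.455], 'force': [-0.629, -0.831, 0.067], 'width': 85.612, 'gripper_force': 0.0, 'qpos': [0.625, 0.761, -0.342, 2.231, 0.93, 0.293, -0.652]}
```

Reached it. Squeeze, then lift.

```bash
python3 -m creep '[{"jaw":-1,"xyz":[0,0,0],"angular":[0,0,0]},{"jaw":-1,"xyz":[0,0,0],"angular":[0,0,0]},{"jaw":-1,"xyz":[0,0,0],"angular":[0,0,0]},{"jaw":-1,"xyz":[0,0,0],"angular":[0,0,0]},{"jaw":-1,"xyz":[0,0,0],"angular":[0,0,0]},{"jaw":-1,"xyz":[0,0,0],"angular":[0,0,0]},{"jaw":-1,"xyz":[0,0,0],"angular":[0,0,0]},{"jaw":-1,"xyz":[0,0,0],"angular":[0,0,0]}]' && python3 -m creep '[{"jaw":-1,"xyz":[0,0,-10],"angular":[0,0,0]},{"jaw":-1,"xyz":[0,0,-40],"angular":[0,0,0]},{"jaw":-1,"xyz":[0,0,-90],"angular":[0,0,0]},{"jaw":-1,"xyz":[0,0,-140],"angular":[0,0,0]},{"jaw":-1,"xyz":[0,0,-140],"angular":[0,0,0]},{"jaw":-1,"xyz":[0,0,-140],"angular":[0,0,0]}]'; python3 -c "
from h import *
st()
delta([487.8,26.5,180],YAW)"
```

```text
clock: 29.02
eef_pos: [396.3, -193.9, 42.2]
tool_rot: [3.139, 0.001, 1.455]
force: [-1.3, 1.3, 21.9]
width: 33.8
gripper_force: 58.1
clock: 29.78
eef_pos: [394.3, -194.1, 180.0]
tool_rot: [-3.14, 0.0, 1.454]
force: [-0.6, 0.4, -2.2]
width: 32.9
gripper_force: 62.2
{'clock': 29.775, 'eef_pos': [394.348, -194.052, 179.955], 'tool_rot': [-3.14, 0.0, 1.454], 'force': [-0.565, 0.386, -2.218], 'width': 32.919, 'gripper_force': 62.152, 'qpos': [0.901, 0.536, -0.723, 2.141, 0.579, 0.667, -0.339]}
-> [487.8  26.5 180. ] xyz [229.9, 67.1, -0.2] ang [-0.001, 0.001, 1.571]
```

```bash
python3 -m creep '[{"jaw":-1,"xyz":[30,15,0],"angular":[0,0,0.17]},{"jaw":-1,"xyz":[65,28,0],"angular":[0,0,0.35]},{"jaw":-1,"xyz":[100,38,0],"angular":[0,0,0.52]},{"jaw":-1,"xyz":[135,47,0],"angular":[0,0,0.7]},{"jaw":-1,"xyz":[165,53,0],"angular":[0,0,0.88]},{"jaw":-1,"xyz":[195,60,0],"angular":[0,0,1.06]},{"jaw":-1,"xyz":[220,66,0],"angular":[0,0,1.24]},{"jaw":-1,"xyz":[230,67,0],"angular":[0,0,1.4]},{"jaw":-1,"xyz":[230,67,0],"angular":[0,0,1.57]},{"jaw":-1,"xyz":[230,67,0],"angular":[0,0,1.57]},{"jaw":-1,"xyz":[230,67,0],"angular":[0,0,1.57]}]'; python3 look.py w8 cover_grip; python3 - <<'E'
from h import *
f=np.load('pics/w8.npz'); m=dict(zip(('fx','fy','cx','cy'),f['m'])); m['T']=f['T']
d=f['d']; r,c=np.nonzero(d>0); P=world('wrist',np.c_[c,r],d[r,c],m)
s=ctrl.read_state()
c_,s_=np.cos(YAW),np.sin(YAW); L=np.c_[(P[:,:2]-BOX)@np.array([[c_,-s_],[s_,c_]]),P[:,2]]
for lo,hi,n in((132,152,"plate"),(176,194,"tabs/rib"),(74,84,"keepers")):
    q=L[(L[:,2]>lo)&(L[:,2]<hi)&(abs(L[:,0])<65)&(abs(L[:,1])<95)]
    print(n,len(q),np.percentile(q,[1,50,99],axis=0).round(1).tolist(),cv2.minAreaRect(q[:,:2].astype(np.float32)))
    if n=="plate":
        A=np.c_[q[:,:2],np.ones(len(q))]; print(np.linalg.lstsq(A,q[:,2],rcond=None)[0])
E
```

```text
clock: 31.15
eef_pos: [487.8, 26.8, 179.4]
tool_rot: [3.141, 0.002, -0.112]
force: [0.8, -0.7, -2.0]
width: 32.8
gripper_force: 62.1
{'clock': 31.2, 'eef_pos': [488.025, 26.748, 179.629], 'tool_rot': [3.141, 0.002, -0.113], 'force': [0.849, -0.479, -0.784], 'width': 32.842, 'gripper_force': 62.113, 'qpos': [0.058, 0.515, -0.243, 2.026, 0.204, 0.625, -2.005]}
cover_grip 0.96 [321. 216.] med [503.4  25.9 143.4] min [452. -29. 141.] max [535.  81. 185.] top [489.7  27.2 183.4]
plate 18716 [[-43.5, -55.9, 140.7], [21.7, 1.4, 142.5], [45.8, 58.8, 151.0]] ((0.1048126220703125, 1.4533882141113281), (92.50131225585938, 117.94075775146484), 0.02922063134610653)
[-6.33335113e-02  1.38162442e-03  1.44888063e+02]
tabs/rib 5464 [[-13.3, -27.3, 176.4], [6.1, 1.3, 182.5], [15.1, 30.1, 193.1]] ((0.7519760131835938, 1.5929374694824219), (60.516326904296875, 30.67573356628418), 87.96954345703125)Traceback (most recent call last):
  File "<stdin>", line 8, in <module>
    return _quantile_unchecked(
        a, q, axis, out, overwrite_input, method, keepdims, weights)
    return _ureduce(a,
                    func=_quantile_ureduce_func,
    ...<5 lines>...
                    overwrite_input=overwrite_input,
                    method=method)
    r = func(a, **kwargs)
    result = _quantile(arr,
                       quantiles=q,
    ...<2 lines>...
                       out=out,
                       weights=wgt)
    slices_having_nans = np.isnan(arr[-1, ...])
                                  ~~~^^^^^^^^^
IndexError: index -1 is out of bounds for axis 0 with size 0
```

View pics/w8.png

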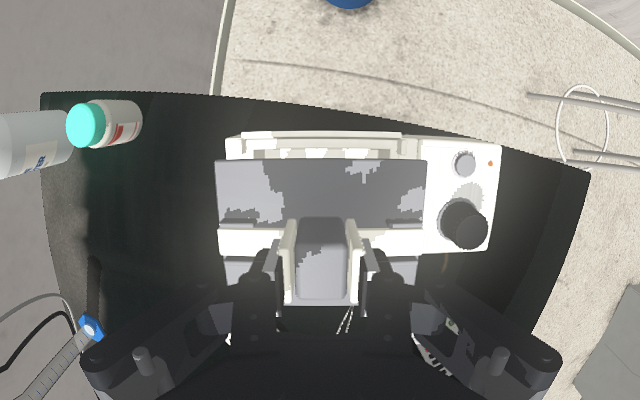

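The cover is held over the box, level, with the same look as after unlatching. It is about 0.5 mm off the keepers' centre, within the play, so I lower it.

```bash
python3 -m creep '[{"jaw":-1,"xyz":[0,0.5,25],"angular":[0,0,0.004]},{"jaw":-1,"xyz":[0,0.5,45],"angular":[0,0,0.004]},{"jaw":-1,"xyz":[0,0.5,58],"angular":[0,0,0.004]},{"jaw":-1,"xyz":[0,0.5,66],"angular":[0,0,0.004]},{"jaw":-1,"xyz":[0,0.5,71],"angular":[0,0,0.004]},{"jaw":-1,"xyz":[0,0.5,74],"angular":[0,0,0.004]},{"jaw":-1,"xyz":[0,0.5,76],"angular":[0,0,0.004]},{"jaw":-1,"xyz":[0,0.5,76],"angular":[0,0,0.004]}]'
```

```text
clock: 32.25
eef_pos: [488.6, 26.5, 104.4]
tool_rot: [-3.142, -0.0, -0.119]
force: [0.2, -0.6, -1.9]
width: 33.0
gripper_force: 62.1
```

```bash
python3 -m creep '[{"jaw":-1,"xyz":[0,0,1.5],"angular":[0,0,0]},{"jaw":-1,"xyz":[0,0,3],"angular":[0,0,0]},{"jaw":-1,"xyz":[0,0,4.5],"angular":[0,0,0]},{"jaw":-1,"xyz":[0,0,4.5],"angular":[0,0,0]}]'
```

```text
clock: 32.75
eef_pos: [488.6, 26.5, 100.6]
tool_rot: [3.141, -0.001, -0.119]
force: [-1.5, -0.2, 7.9]
width: 33.1
gripper_force: 64.5
```

Seated on the rim: contact at the predicted height, about 10 N. A touch more preload, then release.

```bash
python3 -m creep '[{"jaw":-1,"xyz":[0,0,1.5],"angular":[0,0,0]},{"jaw":-1,"xyz":[0,0,1.5],"angular":[0,0,0]},{"jaw":0.2,"xyz":[0,0,1.5],"angular":[0,0,0]},{"jaw":0.6,"xyz":[0,0,1.5],"angular":[0,0,0]},{"jaw":1,"xyz":[0,0,1.5],"angular":[0,0,0]},{"jaw":1,"xyz":[0,0,1.5],"angular":[0,0,0]},{"jaw":1,"xyz":[0,0,1.5],"angular":[0,0,0]}]' && python3 -m creep '[{"jaw":1,"xyz":[0,0,-20],"angular":[0,0,0]},{"jaw":1,"xyz":[0,0,-60],"angular":[0,0,0]},{"jaw":1,"xyz":[0,0,-100],"angular":[0,0,0]},{"jaw":1,"xyz":[0,0,-130],"angular":[0,0,0]},{"jaw":1,"xyz":[0,0,-130],"angular":[0,0,0]}]'; python3 look.py w9 cover_grip selector_grip start_top; python3 - <<'E'
from h import *
f=np.load('pics/w9.npz'); m=dict(zip(('fx','fy','cx','cy'),f['m'])); m['T']=f['T']
d=f['d']; r,c=np.nonzero(d>0); P=world('wrist',np.c_[c,r],d[r,c],m)
c_,s_=np.cos(YAW),np.sin(YAW); L=np.c_[(P[:,:2]-BOX)@np.array([[c_,-s_],[s_,c_]]),P[:,2]]
for lo,hi,n in((97,112,"tabs/rib"),(75,85,"keepers")):
    q=L[(L[:,2]>lo)&(L[:,2]<hi)&(abs(L[:,0])<65)&(abs(L[:,1])<95)]
    print(n,len(q),np.median(q,0),cv2.minAreaRect(q[:,:2].astype(np.float32)))
q=L[(abs(L[:,0]+18)<22)&(abs(L[:,1]+122)<22)&(L[:,2]>84)]
print("knob",len(q),q.mean(0),cv2.minEnclosingCircle(q[:,:2].astype(np.float32)))
for sx in(-35,35):
  for sy in(-45,45):
    q=L[(abs(L[:,0]-sx)<5)&(abs(L[:,1]-sy)<5)]; print(sx,sy,np.median(q[:,2]))
E
```

```text
clock: 33.62
eef_pos: [488.5, 26.5, 98.2]
tool_rot: [-3.142, 0.0, -0.119]
force: [1.3, 0.7, -0.7]
width: 85.5
gripper_force: 0.0
clock: 34.25
eef_pos: [489.9, 26.6, 230.4]
tool_rot: [-3.141, -0.005, -0.12]
force: [0.3, -0.3, -0.1]
width: 85.2
gripper_force: 0.0
{'clock': 34.3, 'eef_pos': [488.875, 26.384, 228.934], 'tool_rot': [-3.141, -0.002, -0.119], 'force': [-0.558, -0.066, 0.228], 'width': 85.538, 'gripper_force': 0.0, 'qpos': [0.085, 0.44, -0.274, 1.975, 0.171, 0.746, -1.981]}
cover_grip 0.8 [319. 186.] med [492.8  26.3  61.6] min [442. -31.  60.] max [532.  84. 104.] top [486.6  26.3 102.1]
cover_grip 0.51 [ 48. 142.] med [589.1 326.7  95.1] min [559. 318.   5.] max [621. 351. 157.] top [596.9 323.3 160.9]
selector_grip 0.8 [445. 214.] med [456.7 -88.   88. ] min [ 439. -107.   59.] max [469. -76.  90.] top [453.1 -91.6  88.8]
start_top 0.86 [441. 160.] med [501.8 -97.4  62. ] min [ 492. -110.   55.] max [511. -89.  64.] top [502.1 -97.4  62.2]
tabs/rib 1461 [  2.29990921   0.54409847 103.65375201] ((1.3203716278076172, 0.9536285400390625), (60.217098236083984, 29.583925247192383), 89.79151916503906)
keepers 1419 [ 2.2915438   1.3431979  79.50058684] ((0.42638397216796875, 1.0848236083984375), (157.5364990234375, 35.670814514160156), 89.99604034423828)
knob 850 [ -16.58524436 -118.99660977   90.76412499] ((-17.873531341552734, -121.24653625488281), 17.5952205657959)
-35 -45 63.681537818673405
-35 45 63.64266471715365
35 -45 63.620251794341584
35 45 63.744872243051475
```

View pics/w9.png

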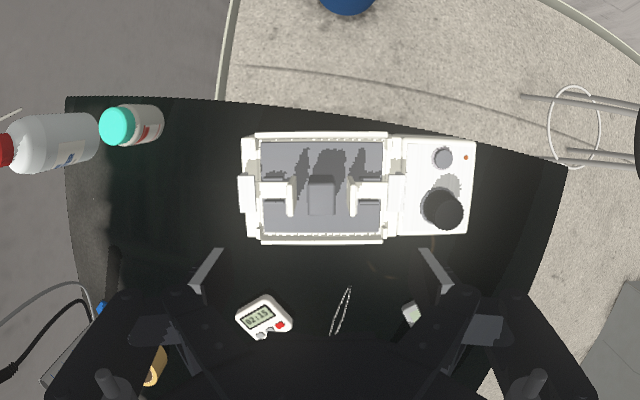

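The cover sits level on the rim with both tabs fully out: tab span 60.2 mm, the same as at the start, and no tilt. The knob is at (442,208) and the button at (442,158). Now the knob.

```bash
sed -i 's/BOX=np.array.*/BOX=np.array([488.0,26.9]); YAW=-0.117/' h.py; python3 -c "
from h import *
delta([*box(-18,-122),85],YAW)"
```

```text
-> [455.9 -92.2  85. ] xyz [-17.1, 121.3, 142.3] ang [0.001, 0.002, -0.002]
```

```bash
python3 -m creep '[{"jaw":0.08,"xyz":[-8,60,0],"angular":[0,0,0]},{"jaw":0.08,"xyz":[-17,121,0],"angular":[0,0,0]},{"jaw":0.08,"xyz":[-17,121,0],"angular":[0,0,0]},{"jaw":0.08,"xyz":[-17,121,50],"angular":[0,0,0]},{"jaw":0.08,"xyz":[-17,121,80],"angular":[0,0,0]},{"jaw":0.08,"xyz":[-17,121,95],"angular":[0,0,0]},{"jaw":0.08,"xyz":[-17,121,95],"angular":[0,0,0]}]'; python3 -c "
from h import *
st()
delta([*box(-18,-122),85],YAW)"
```

```text
clock: 35.33
eef_pos: [456.2, -90.4, 131.7]
tool_rot: [-3.141, 0.004, -0.118]
force: [-0.8, -0.4, -0.1]
width: 46.5
gripper_force: 0.0
{'clock': 35.325, 'eef_pos': [456.185, -90.408, 131.657], 'tool_rot': [-3.141, 0.004, -0.118], 'force': [-0.801, -0.355, -0.058], 'width': 46.465, 'gripper_force': 0.0, 'qpos': [0.279, 0.574, -0.206, 2.124, 0.246, 0.47, -1.803]}
-> [455.9 -92.2  85. ] xyz [0.1, 1.8, 46.7] ang [-0.001, 0.004, -0.001]
```

```bash
python3 -m creep '[{"jaw":0.08,"xyz":[0,2,20],"angular":[0,0,0]},{"jaw":0.08,"xyz":[0,2,38],"angular":[0,0,0]},{"jaw":0.08,"xyz":[0,2,46],"angular":[0,0,0]},{"jaw":0.08,"xyz":[0,2,46],"angular":[0,0,0]},{"jaw":-1,"xyz":[0,2,46],"angular":[0,0,0]},{"jaw":-1,"xyz":[0,2,46],"angular":[0,0,0]},{"jaw":-1,"xyz":[0,2,46],"angular":[0,0,0]},{"jaw":-1,"xyz":[0,2,46],"angular":[0,0,0]},{"jaw":-1,"xyz":[0,2,46],"angular":[0,0,0]}]'; python3 -c "
from h import *
s=st();print(s['torque'])"
```

```text
clock: 36.45
eef_pos: [457.6, -93.0, 88.3]
tool_rot: [-3.141, -0.002, -0.119]
force: [-0.4, 2.3, 6.1]
width: 30.1
gripper_force: 59.1
{'clock': 36.45, 'eef_pos': [457.557, -92.958, 88.274], 'tool_rot': [-3.141, -0.002, -0.119], 'force': [-0.437, 2.259, 6.124], 'width': 30.064, 'gripper_force': 59.096, 'qpos': [0.25, 0.656, -0.159, 2.15, 0.282, 0.353, -1.831]}
[0.55891964 0.20822876 0.01666412]
```

```bash
python3 -m creep '[{"jaw":-1,"xyz":[0,0,0],"angular":[0,0,-0.15]},{"jaw":-1,"xyz":[0,0,0],"angular":[0,0,-0.3]},{"jaw":-1,"xyz":[0,0,0],"angular":[0,0,-0.45]},{"jaw":-1,"xyz":[0,0,0],"angular":[0,0,-0.6]},{"jaw":-1,"xyz":[0,0,0],"angular":[0,0,-0.6]}]'; python3 -c "
from h import *
s=st();print(s['torque'])"
```

```text
clock: 37.08
eef_pos: [457.4, -91.9, 88.3]
tool_rot: [-3.141, -0.002, 0.483]
force: [-1.6, 5.6, 6.4]
width: 29.9
gripper_force: 59.5
{'clock': 37.075, 'eef_pos': [457.357, -91.942, 88.254], 'tool_rot': [-3.141, -0.002, 0.483], 'force': [-1.568, 5.634, 6.433], 'width': 29.924, 'gripper_force': 59.493, 'qpos': [0.351, 0.669, -0.309, 2.148, 0.509, 0.393, -1.458]}
[1.18832701 0.42230816 0.00227657]
```

```bash
python3 -m creep '[{"jaw":-1,"xyz":[0,0,0],"angular":[0,0,-0.15]},{"jaw":-1,"xyz":[0,0,0],"angular":[0,0,-0.3]},{"jaw":-1,"xyz":[0,0,0],"angular":[0,0,-0.45]},{"jaw":-1,"xyz":[0,0,0],"angular":[0,0,-0.6]},{"jaw":-1,"xyz":[0,0,0],"angular":[0,0,-0.6]}]'; python3 -c "
from h import *
s=st();print(s['torque'])"
```

```text
clock: 37.7
eef_pos: [456.7, -91.2, 88.2]
tool_rot: [-3.141, -0.003, 1.084]
force: [-4.1, 7.6, 9.6]
width: 30.0
gripper_force: 59.8
{'clock': 37.7, 'eef_pos': [456.666, -91.219, 88.228], 'tool_rot': [-3.141, -0.003, 1.084], 'force': [-4.1, 7.621, 9.587], 'width': 29.963, 'gripper_force': 59.771, 'qpos': [0.457, 0.693, -0.469, 2.146, 0.706, 0.457, -1.055]}
[ 1.47663974  0.85883661 -0.00168129]
```

```bash
python3 -m creep '[{"jaw":-1,"xyz":[0.8,-1,0],"angular":[0,0,-0.15]},{"jaw":-1,"xyz":[0.8,-1,0],"angular":[0,0,-0.3]},{"jaw":-1,"xyz":[0.8,-1,0],"angular":[0,0,-0.45]},{"jaw":-1,"xyz":[0.8,-1,0],"angular":[0,0,-0.6]},{"jaw":-1,"xyz":[0.8,-1,0],"angular":[0,0,-0.6]}]'; python3 -c "
from h import *
s=st();print(s['torque'])"
```

```text
clock: 38.33
eef_pos: [455.6, -91.0, 88.2]
tool_rot: [-3.141, -0.002, 1.683]
force: [-4.9, 4.8, 11.8]
width: 29.9
gripper_force: 59.9
{'clock': 38.325, 'eef_pos': [455.623, -90.973, 88.217], 'tool_rot': [-3.141, -0.002, 1.683], 'force': [-4.924, 4.775, 11.762], 'width': 29.867, 'gripper_force': 59.906, 'qpos': [0.559, 0.729, -0.63, 2.146, 0.864, 0.54, -0.615]}
[1.02564382 0.99855873 0.0235396 ]
```

```bash
python3 -m creep '[{"jaw":-1,"xyz":[0,-0.7,0],"angular":[0,0,-0.15]},{"jaw":-1,"xyz":[0,-0.7,0],"angular":[0,0,-0.3]},{"jaw":-1,"xyz":[0,-0.7,0],"angular":[0,0,-0.45]},{"jaw":-1,"xyz":[0,-0.7,0],"angular":[0,0,-0.6]},{"jaw":-1,"xyz":[0,-0.7,0],"angular":[0,0,-0.6]}]'; python3 -c "
from h import *
s=st();print(s['torque'])"
```

```text
clock: 38.95
eef_pos: [454.7, -91.3, 88.2]
tool_rot: [3.142, -0.001, 2.283]
force: [-4.9, 2.8, 11.7]
width: 30.1
gripper_force: 60.0
{'clock': 38.95, 'eef_pos': [454.685, -91.339, 88.229], 'tool_rot': [3.142, -0.001, 2.283], 'force': [-4.877, 2.76, 11.7], 'width': 30.096, 'gripper_force': 60.006, 'qpos': [0.652, 0.777, -0.782, 2.145, 0.982, 0.635, -0.132]}
[0.84655676 1.17666331 0.01959531]
```

```bash
python3 -m creep '[{"jaw":-1,"xyz":[0.3,-1.4,0],"angular":[0,0,-0.15]},{"jaw":-1,"xyz":[0.3,-1.4,0],"angular":[0,0,-0.3]},{"jaw":-1,"xyz":[0.3,-1.4,0],"angular":[0,0,-0.45]},{"jaw":-1,"xyz":[0.3,-1.4,0],"angular":[0,0,-0.6]},{"jaw":-1,"xyz":[0.3,-1.4,0],"angular":[0,0,-0.6]}]'; python3 -c "
from h import *
s=st();print(s['torque'])"
```

```text
clock: 39.58
eef_pos: [459.1, -93.6, 88.4]
tool_rot: [3.138, 0.008, 2.878]
force: [8.1, 0.1, -2.4]
width: 29.9
gripper_force: 60.6
{'clock': 39.575, 'eef_pos': [459.08, -93.615, 88.393], 'tool_rot': [3.138, 0.008, 2.878], 'force': [8.129, 0.084, -2.421], 'width': 29.909, 'gripper_force': 60.619, 'qpos': [0.729, 0.833, -0.914, 2.138, 1.073, 0.728, 0.383]}
[-0.10335749 -1.7831572  -0.67612414]
```

A moment of −0.68 N m means the end stop was hit. I release, recentre on the computed axis (455.8, −92.8), and test the stop again.

```bash
python3 -m creep '[{"jaw":-1,"xyz":[0,0,0],"angular":[0,0,0]},{"jaw":0.08,"xyz":[0,0,0],"angular":[0,0,0]},{"jaw":0.08,"xyz":[0,0,0],"angular":[0,0,0]},{"jaw":0.08,"xyz":[0,0,0],"angular":[0,0,0]}]';  python3 -c "
from h import *
s=st();print(s['torque']); delta([455.8,-92.8,86],2.4)"
```

```text
clock: 40.08
eef_pos: [454.0, -93.4, 87.3]
tool_rot: [-3.141, -0.001, 2.881]
force: [0.1, -0.9, -0.3]
width: 45.9
gripper_force: 0.0
{'clock': 40.075, 'eef_pos': [454.024, -93.398, 87.3], 'tool_rot': [-3.141, -0.001, 2.881], 'force': [0.128, -0.884, -0.294], 'width': 45.927, 'gripper_force': 0.0, 'qpos': [0.728, 0.833, -0.913, 2.145, 1.071, 0.731, 0.383]}
[ 0.00328088 -0.00300222  0.05514778]
-> [455.8 -92.8  86. ] xyz [-1.6, 1.0, 1.3] ang [-0.001, -0.0, 0.481]
```

```bash
python3 -m creep '[{"jaw":0.08,"xyz":[-1.6,1,0],"angular":[0,0,0.16]},{"jaw":0.08,"xyz":[-1.6,1,0],"angular":[0,0,0.32]},{"jaw":0.08,"xyz":[-1.6,1,0],"angular":[0,0,0.48]},{"jaw":0.08,"xyz":[-1.6,1,0],"angular":[0,0,0.48]},{"jaw":0.08,"xyz":[-1.6,1,0],"angular":[0,0,0.48]},{"jaw":-1,"xyz":[-1.6,1,0],"angular":[0,0,0.48]},{"jaw":-1,"xyz":[-1.6,1,0],"angular":[0,0,0.48]},{"jaw":-1,"xyz":[-1.6,1,0],"angular":[0,0,0.48]},{"jaw":-1,"xyz":[-1.6,1,0],"angular":[0,0,0.48]}]';  python3 -c "
from h import *
s=st();print(s['torque'])"; python3 -m creep '[{"jaw":-1,"xyz":[0,0,0],"angular":[0,0,-0.1]},{"jaw":-1,"xyz":[0,0,0],"angular":[0,0,-0.1]}]';  python3 -c "
from h import *
s=st();print(s['torque'])"
```

```text
clock: 41.2
eef_pos: [456.0, -92.8, 87.6]
tool_rot: [-3.141, 0.0, 2.402]
force: [-2.0, -0.4, 5.1]
width: 30.0
gripper_force: 58.9
{'clock': 41.2, 'eef_pos': [456.036, -92.844, 87.594], 'tool_rot': [-3.141, 0.0, 2.402], 'force': [-1.965, -0.391, 5.082], 'width': 30.015, 'gripper_force': 58.859, 'qpos': [0.67, 0.791, -0.812, 2.141, 1.006, 0.659, -0.032]}
[-0.11437332  0.35467988  0.04187681]
clock: 41.45
eef_pos: [456.9, -93.5, 87.6]
tool_rot: [3.142, 0.001, 2.498]
force: [0.6, -1.8, 4.5]
width: 30.0
gripper_force: 60.5
{'clock': 41.45, 'eef_pos': [456.896, -93.457, 87.579], 'tool_rot': [3.142, 0.001, 2.498], 'force': [0.587, -1.824, 4.462], 'width': 30.032, 'gripper_force': 60.501, 'qpos': [0.684, 0.8, -0.835, 2.139, 1.021, 0.674, 0.051]}
[-0.54003645 -0.2773504  -0.60063774]
```

The stop is confirmed: −0.60 N m within 0.1 rad. Now three clicks clockwise (1.571 rad, plus about 0.05 for the slip on the test), then release.

```bash
python3 -m creep '[{"jaw":-1,"xyz":[0,0,0],"angular":[0,0,0.15]},{"jaw":-1,"xyz":[0,0,0],"angular":[0,0,0.3]},{"jaw":-1,"xyz":[0,0,0],"angular":[0,0,0.45]},{"jaw":-1,"xyz":[0,0,0],"angular":[0,0,0.6]},{"jaw":-1,"xyz":[0,0,0],"angular":[0,0,0.75]},{"jaw":-1,"xyz":[0,0,0],"angular":[0,0,0.9]},{"jaw":-1,"xyz":[0,0,0],"angular":[0,0,1.05]},{"jaw":-1,"xyz":[0,0,0],"angular":[0,0,1.2]},{"jaw":-1,"xyz":[0,0,0],"angular":[0,0,1.35]},{"jaw":-1,"xyz":[0,0,0],"angular":[0,0,1.5]},{"jaw":-1,"xyz":[0,0,0],"angular":[0,0,1.62]},{"jaw":-1,"xyz":[0,0,0],"angular":[0,0,1.62]}]';  python3 -c "
from h import *
s=st();print(s['torque'])"
```

```text
clock: 42.95
eef_pos: [454.8, -93.7, 87.5]
tool_rot: [-3.141, 0.004, 0.879]
force: [-2.9, -3.6, 7.4]
width: 30.2
gripper_force: 60.8
{'clock': 42.95, 'eef_pos': [454.833, -93.726, 87.518], 'tool_rot': [-3.141, 0.004, 0.879], 'force': [-2.85, -3.628, 7.399], 'width': 30.205, 'gripper_force': 60.765, 'qpos': [0.431, 0.686, -0.427, 2.149, 0.67, 0.442, -1.221]}
[-0.69369767  0.5550712  -0.00521317]
```

The TCP offset from the knob axis is the same before and after the turn (−1.3 mm along tool x), so nothing slipped. Release, rise and go over the button.

```bash
python3 -m creep '[{"jaw":0.08,"xyz":[0,0,0],"angular":[0,0,0]},{"jaw":0.08,"xyz":[0,0,0],"angular":[0,0,0]},{"jaw":0.08,"xyz":[0,0,0],"angular":[0,0,0]},{"jaw":0.08,"xyz":[0,0,-20],"angular":[0,0,0]},{"jaw":0.08,"xyz":[0,0,-50],"angular":[0,0,0]},{"jaw":-1,"xyz":[0,0,-70],"angular":[0,0,0]},{"jaw":-1,"xyz":[0,0,-70],"angular":[0,0,0]}]';  python3 -c "
from h import *
s=st();delta([*box(32,-122),105],-0.117)"
```

```text
clock: 43.82
eef_pos: [457.3, -92.7, 158.3]
tool_rot: [3.139, -0.002, 0.88]
force: [0.8, -0.1, -0.5]
width: 10.2
gripper_force: 0.0
{'clock': 43.825, 'eef_pos': [457.284, -92.74, 158.306], 'tool_rot': [3.139, -0.002, 0.88], 'force': [0.771, -0.08, -0.522], 'width': 10.183, 'gripper_force': 0.0, 'qpos': [0.537, 0.573, -0.573, 2.099, 0.537, 0.613, -1.103]}
-> [505.5 -98.  105. ] xyz [26.6, 40.4, 53.5] ang [0.001, -0.003, 0.997]
```

```bash
python3 -m creep '[{"jaw":-1,"xyz":[14,20,0],"angular":[0,0,0.18]},{"jaw":-1,"xyz":[26.6,40.4,0],"angular":[0,0,0.36]},{"jaw":-1,"xyz":[26.6,40.4,0],"angular":[0,0,0.54]},{"jaw":-1,"xyz":[26.6,40.4,0],"angular":[0,0,0.72]},{"jaw":-1,"xyz":[26.6,40.4,20],"angular":[0,0,0.9]},{"jaw":-1,"xyz":[26.6,40.4,40],"angular":[0,0,0.997]},{"jaw":-1,"xyz":[26.6,40.4,53],"angular":[0,0,0.997]},{"jaw":-1,"xyz":[26.6,40.4,53],"angular":[0,0,0.997]},{"jaw":-1,"xyz":[26.6,40.4,53],"angular":[0,0,0.997]}]'; python3 look.py w10 selector_grip start_top;  python3 -c "
from h import *
s=st();delta([*box(32,-122),79],-0.117)"
```

```text
clock: 44.95
eef_pos: [504.7, -97.9, 104.5]
tool_rot: [-3.141, -0.0, -0.115]
force: [0.6, 0.4, 0.5]
width: 0.1
gripper_force: 0.0
{'clock': 45.0, 'eef_pos': [504.86, -97.954, 104.729], 'tool_rot': [-3.141, -0.001, -0.116], 'force': [0.032, -0.398, -0.971], 'width': -0.49, 'gripper_force': 0.0, 'qpos': [0.301, 0.67, -0.245, 2.015, 0.323, 0.493, -1.865]}
selector_grip 0.52 [321. 330.] med [461.8 -92.4  91.8] min [455. -95.  91.] max [469. -89.  93.] top [461.9 -92.4  92. ]
start_top 0.69 [321. 232.] med [509.9 -99.3  65.8] min [ 504. -107.   62.] max [515. -90.  91.] top [509.7 -98.8  66.7]
{'clock': 45.1, 'eef_pos': [504.875, -98.044, 104.92], 'tool_rot': [-3.142, -0.001, -0.116], 'force': [0.402, -0.796, 0.142], 'width': -0.013, 'gripper_force': 0.0, 'qpos': [0.301, 0.669, -0.245, 2.015, 0.323, 0.493, -1.866]}
-> [505.5 -98.   79. ] xyz [0.6, -0.1, 25.9] ang [-0.0, -0.001, 0.001]
```

View pics/w10.png

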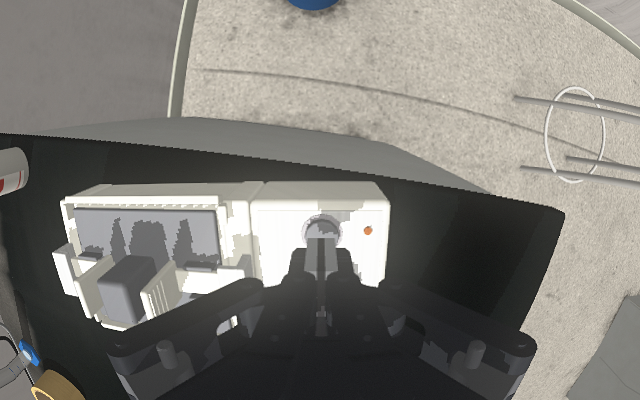

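The shut fingertips hang right over the button at (322,232), and the cover is still latched on the left. Press down.

```bash
python3 -m creep '[{"jaw":-1,"xyz":[1,0,12],"angular":[0,0,0]},{"jaw":-1,"xyz":[1,0,19],"angular":[0,0,0]},{"jaw":-1,"xyz":[1,0,23],"angular":[0,0,0]},{"jaw":-1,"xyz":[1,0,25.5],"angular":[0,0,0]},{"jaw":-1,"xyz":[1,0,25.5],"angular":[0,0,0]},{"jaw":-1,"xyz":[1,0,25.5],"angular":[0,0,0]}]'
```

```text
clock: 45.85
eef_pos: [505.2, -98.0, 79.1]
tool_rot: [3.141, 0.0, -0.116]
force: [-1.5, 0.0, 5.7]
width: -0.1
gripper_force: 2.7
```

```bash
python3 -m creep '[{"jaw":-1,"xyz":[0,0,1.2],"angular":[0,0,0]},{"jaw":-1,"xyz":[0,0,1.2],"angular":[0,0,0]}]'; python3 -m creep '[{"jaw":-1,"xyz":[0,0,-20],"angular":[0,0,0]},{"jaw":-1,"xyz":[0,0,-70],"angular":[0,0,0]},{"jaw":-1,"xyz":[-30,0,-130],"angular":[0,0,0]},{"jaw":-1,"xyz":[-40,0,-170],"angular":[0,0,0]},{"jaw":-1,"xyz":[-40,0,-170],"angular":[0,0,0]},{"jaw":-1,"xyz":[-40,0,-170],"angular":[0,0,0]}]'; python3 look.py w11 cover_grip start_top selector_grip; python3 - <<'E'
from h import *
f=np.load('pics/w11.npz'); m=dict(zip(('fx','fy','cx','cy'),f['m'])); m['T']=f['T']
d=f['d']; r,c=np.nonzero(d>0); P=world('wrist',np.c_[c,r],d[r,c],m)
c_,s_=np.cos(YAW),np.sin(YAW); L=np.c_[(P[:,:2]-BOX)@np.array([[c_,-s_],[s_,c_]]),P[:,2]]
q=L[(L[:,2]>97)&(L[:,2]<112)&(abs(L[:,0])<65)&(abs(L[:,1])<95)]
print(cv2.minAreaRect(q[:,:2].astype(np.float32)))
for a,b in((-35,-45),(-35,45),(35,-45),(35,45),(32,-122)):
    q=L[(abs(L[:,0]-a)<5)&(abs(L[:,1]-b)<5)]; print(a,b,np.median(q[:,2]).round(1))
E
```

```text
clock: 46.1
eef_pos: [505.2, -98.1, 78.9]
tool_rot: [3.141, -0.0, -0.116]
force: [-4.1, 0.1, 16.0]
width: 0.1
gripper_force: 8.0
clock: 46.85
eef_pos: [465.5, -93.5, 247.1]
tool_rot: [3.142, 0.0, -0.116]
force: [-0.9, -0.8, 0.0]
width: 0.3
gripper_force: 0.0
{'clock': 46.9, 'eef_pos': [465.272, -93.404, 246.55], 'tool_rot': [-3.141, 0.002, -0.116], 'force': [-0.461, -0.914, -0.309], 'width': -0.463, 'gripper_force': 0.0, 'qpos': [0.405, 0.404, -0.365, 1.987, 0.199, 0.786, -1.761]}
cover_grip 0.65 [209. 175.] med [492.8  17.2  63.4] min [442. -31.  61.] max [533.  85. 105.] top [488.4  26.7 103.7]
start_top 0.56 [323. 197.] med [459.1 -91.8  90.3] min [ 441. -107.   63.] max [472. -76.  92.] top [455.3 -91.5  90.6]
start_top 0.55 [318. 143.] med [504.9 -97.   64.5] min [ 496. -106.   63.] max [514. -88.  66.] top [504.8 -97.1  64.5]
selector_grip 0.9 [323. 198.] med [459.5 -91.9  90.4] min [ 443. -106.   63.] max [472. -77.  92.] top [455.8 -91.6  90.7]
((0.7393856048583984, 0.49930381774902344), (30.763301849365234, 60.18061828613281), 0.7731747627258301)
-35 -45 63.5
-35 45 63.7
35 -45 63.8
35 45 63.7
32 -122 65.8
```

Button fully pressed (16 N against its stop) and up again; cover level and latched; arm clear. Handing in.

```bash
python3 -c "
from cell import ctrl
print(ctrl.finish_job())"
```

```text
the job is handed in; nothing more can be done
None
```

I handed the job in at about 47 s of the 200 s allowed; the hand-in returned no verdict. All three vials are in the chamber, the cover sits level with both tabs out, the selector was turned three clicks clockwise from its stop (by arm angle; the knob has no mark), and the start button was fully pressed and is up again.

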